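Set up the coffee cart: cups on the rail, slate on the knock box

ROBOT

A 7-joint arm with a two-finger parallel gripper is mounted at the origin on the work surface. World frame = base frame: x ahead of the robot, y to its left, z up, the work surface at z = 0. Lengths are in m, angles in rad, forces in N, time in s.
With the tool pointing down it reaches from about 0.4 to 0.85 m from the base axis. Payload 10.4 kg.
Tool frame: the origin (TCP) lies between the finger pads; the fingertips stand manip.tip_extent ahead of it and the grasp point (between the pads) lies 6 mm ahead of it (manip.tip_extent is the distance from the TCP to the fingertips, in m); z points along the fingers, y is the line along which they close (so a half turn about z gives the same grasp; the last joint's range is limited). The gripper opens to 85 mm and grips with 20 to 120 N. Pads are 22 mm wide; open, the fingers measure 114 mm over their backs; the gripper's body (76 mm by 85 mm) begins 54 mm behind the grasp point. The pads swing forward as they close: fully open they stand 13 mm farther back than shut.
Start: joints at [-1.248, 0.332, -0.065, 1.46, 0.022, 1.35, -0.088], TCP at [0.212, 0.588, 0.256] pointing down, gripper open.
Joint ranges: [-2.6, 2.6], [-0.5, 2.12], [-1.47, 1.34], [0.16, 2.42], [-1.27, 4.41], [0.06, 2.06], [-2.6, 2.6]. Speed limits (rad/s): [2.22, 2.22, 2.79, 2.79, 3.14, 3.14, 3.14].

INTERFACE

Orientations are given as a unit quaternion [x, y, z, w].
In Python, from workcell import get_obs, optics, workorder, manip gives the robot as it stands.
- The arm moves only by the tool jog_arm, never from a script. Its argument "increments" is a list of rows, each a list of 7 numbers: the shift along the tool's x, y, z in m, then the turn, a rotation vector about the tool's x, y, z in rad, then the opening, from -1 (shut) to 1 (fully open). A call has 1 to 5 rows; each row is the pose to reach, as a shift and turn from the pose commanded when the call began, along the tool's axes at that moment; what a row does not reach only later rows make up. A row lasts 1/12 s, in which the tool goes at most 41.7 mm and 7.16 degrees, less where a joint would pass 70% of its speed; a pose out of reach is approached as far as the arm can. A call with a gripper value outside its range is refused whole. The fingers move at their own pace and stop on an object; "grip_force" is the grip in N (left out, the last holds). Time passes only in rows, so rows that repeat a pose let the fingers close. It gives the time, the measured TCP pose, the force, the opening and the grip force at its end, in the units of the state.
- get_obs(): the state, without advancing time (a new reading comes with each control period).
- optics.camera(name): name is "side" or "top" or "wrist"; returns a dict with "color" (480x640x3 uint8, red, green, blue), "depth" (480x640 float32, m along the optical axis (not along the pixel's ray), 0 where there is no reading), "K" (3x3 intrinsics, pixels), "R" (3x3) and "t" (3): a world point X has camera coordinates R X + t. Camera axes: x right, y down, z forward; pixel columns grow to the right and rows downward; lengths in m; the calibration is good to about 2 mm. A picture is of the moment at which its call begins.
- workorder.hand_in(): hands the job in; it is judged then, once.
The state is a dict: "clock": time; "joint_pos": joint angles; "joint_velocities": joint speeds; "tau": joint torques, N m; "position": TCP position; "ee_rot": TCP orientation; "ft_force": force on the tool from outside, world axes, zero at the start; "torque": the same for the moment, N m; "grip_width": opening from 0.0 (shut) to 1.0 (fully open); "grasp_force": force on a finger pad.
Only numpy, scipy, OpenCV 4.12 (cv2) and the standard library are available. Lean on these libraries where they do the work, as an engineer would, in place of code of your own. Each camera call takes 0.05 s, during which the arm holds its last target. There are 200 camera calls.

TASK

Set the coffee cart up for service: hang every cup by its handle on the rail, each on a peg of its own, and take the recipe slate out of its slot block and lean it, standing on its lower edge and sloping back, against the front of the knock box, roughly central and square to it. Leave the sugar bowl, tamper and moka pot where they are.

Things in the scene. Friction and masses are not known exactly. Their poses are not given: they have to be found in the camera images.
- cup0: white ceramic cup (up to five alike; may be absent): 58 mm diameter, 70 mm tall, wall 4 mm, 160 g. Origin: centre of its underside, z up its axis; starts upright. D-shaped handle on its -y side, loop in its y-z plane (a peg goes through along its x): bar 8 mm thick, opening 24 mm radial by 34 mm tall, outermost point 61 mm from the axis
- cup1: white ceramic cup (up to five alike; may be absent): 58 mm diameter, 70 mm tall, wall 4 mm, 160 g. Origin: centre of its underside, z up its axis; starts upright. D-shaped handle on its -y side, loop in its y-z plane (a peg goes through along its x): bar 8 mm thick, opening 24 mm radial by 34 mm tall, outermost point 61 mm from the axis
- cup2: white ceramic cup (up to five alike; may be absent): 58 mm diameter, 70 mm tall, wall 4 mm, 160 g. Origin: centre of its underside, z up its axis; starts upright. D-shaped handle on its -y side, loop in its y-z plane (a peg goes through along its x): bar 8 mm thick, opening 24 mm radial by 34 mm tall, outermost point 61 mm from the axis
- cup3: white ceramic cup (up to five alike; may be absent): 58 mm diameter, 70 mm tall, wall 4 mm, 160 g. Origin: centre of its underside, z up its axis; starts upright. D-shaped handle on its -y side, loop in its y-z plane (a peg goes through along its x): bar 8 mm thick, opening 24 mm radial by 34 mm tall, outermost point 61 mm from the axis
- cup4: white ceramic cup (up to five alike; may be absent): 58 mm diameter, 70 mm tall, wall 4 mm, 160 g. Origin: centre of its underside, z up its axis; starts upright. D-shaped handle on its -y side, loop in its y-z plane (a peg goes through along its x): bar 8 mm thick, opening 24 mm radial by 34 mm tall, outermost point 61 mm from the axis
- eye0 (a point): centre of the opening of cup0's handle: 41 mm from the cup axis towards the cup's -y, 37 mm above its underside; axes as the cup's
- eye1 (a point): centre of the opening of cup1's handle: 41 mm from the cup axis towards the cup's -y, 37 mm above its underside; axes as the cup's
- eye2 (a point): centre of the opening of cup2's handle: 41 mm from the cup axis towards the cup's -y, 37 mm above its underside; axes as the cup's
- eye3 (a point): centre of the opening of cup3's handle: 41 mm from the cup axis towards the cup's -y, 37 mm above its underside; axes as the cup's
- eye4 (a point): centre of the opening of cup4's handle: 41 mm from the cup axis towards the cup's -y, 37 mm above its underside; axes as the cup's
- rail: fixed cup rail: horizontal dark steel bar, 14 mm thick, 470 mm long along its y, its centre line 150 mm above the cart, on a post at each end (y = -235 and +235 mm). Origin on the cart below the middle of the bar; its -x side faces the robot. It carries five pegs 95 mm apart, and nothing rises above the bar but the pegs
- peg0: bare steel peg 0 of 5 (in order of rising rail y), round, 9 mm thick, 100 mm long: origin at its root on the bar's centre line, 150 mm above the cart; it runs along its own -x, towards the robot and 20 degrees upwards (fixed); tip at own x = -100 mm
- peg1: bare steel peg 1 of 5 (in order of rising rail y), round, 9 mm thick, 100 mm long: origin at its root on the bar's centre line, 150 mm above the cart; it runs along its own -x, towards the robot and 20 degrees upwards (fixed); tip at own x = -100 mm
- peg2: bare steel peg 2 of 5 (in order of rising rail y), round, 9 mm thick, 100 mm long: origin at its root on the bar's centre line, 150 mm above the cart; it runs along its own -x, towards the robot and 20 degrees upwards (fixed); tip at own x = -100 mm
- peg3: bare steel peg 3 of 5 (in order of rising rail y), round, 9 mm thick, 100 mm long: origin at its root on the bar's centre line, 150 mm above the cart; it runs along its own -x, towards the robot and 20 degrees upwards (fixed); tip at own x = -100 mm
- peg4: bare steel peg 4 of 5 (in order of rising rail y), round, 9 mm thick, 100 mm long: origin at its root on the bar's centre line, 150 mm above the cart; it runs along its own -x, towards the robot and 20 degrees upwards (fixed); tip at own x = -100 mm
- slate: blank black recipe slate with thin wooden edge, 8 mm thick (its x), 120 mm wide (its y), 160 mm tall (its z), 300 g. Origin at the middle of its lower edge. It starts upright in the slot block, its lower 42 mm in an 11 mm wide slot of a fixed wooden block (51 mm by 150 mm, 50 mm tall, aligned with the slate); both faces are alike
- knockbox: fixed open-topped square steel knock box with a rubber bar across it, 130 x 130 mm, 95 mm tall; origin at the centre of its underside; its -x face is the front, towards the robot
- sugar_bowl: white ceramic lidded sugar bowl, 90 mm diameter, 85 mm tall, standing in the row of cups; bystander; origin at the centre of its underside
- tamper: aluminium coffee tamper lying flat along its x, 85 mm long, 44 mm thick, under the pegs; bystander; origin at the middle of its underside
- moka_pot: matte black moka pot, about 94 mm diameter, 180 mm tall, behind the rail; bystander; origin at the centre of its underside
- turntable: steel turntable, 260 mm diameter, 26 mm tall, far left, loaded with three corked glass jars that reach 190 mm above the cart; not part of the job, keep clear of it; origin at the centre of its underside
- slot: fixed wooden slot block that holds the slate at the start: 51 x 150 mm, 50 mm tall; slot 11 mm wide (in its x), slot floor 8 mm above the cart; origin at the centre of its underside
Mind the look-alikes: they are no part of the job. Leave any orange look-alike of the cup0 alone. What is shaped like the knockbox but purple is not meant.

How it is judged:
At the end, for the whole second after the job is handed in: Every cup present hangs at rest on the rail, a peg through its handle, one cup per peg. The slate stands on its lower edge, at rest, touching the knock box front, leaning 7 to 37 degrees, foot over 8 mm out from the face, within 50 mm of its middle sideways and square within 17 degrees (((x of eye0 in the frame of peg0 between -0.1 and -0.004 m and y of eye0 in the frame of peg0 between -0.021 and 0.021 m and z of eye0 in the frame of peg0 between -0.026 and 0.021 m) or (x of eye0 in the frame of peg1 between -0.1 and -0.004 m and y of eye0 in the frame of peg1 between -0.021 and 0.021 m and z of eye0 in the frame of peg1 between -0.026 and 0.021 m) or (x of eye0 in the frame of peg2 between -0.1 and -0.004 m and y of eye0 in the frame of peg2 between -0.021 and 0.021 m and z of eye0 in the frame of peg2 between -0.026 and 0.021 m) or (x of eye0 in the frame of peg3 between -0.1 and -0.004 m and y of eye0 in the frame of peg3 between -0.021 and 0.021 m and z of eye0 in the frame of peg3 between -0.026 and 0.021 m) or (x of eye0 in the frame of peg4 between -0.1 and -0.004 m and y of eye0 in the frame of peg4 between -0.021 and 0.021 m and z of eye0 in the frame of peg4 between -0.026 and 0.021 m)) and contact force between each of cup0, cup1, cup2, cup3, cup4 and rail above 0.3 N and linear speed of each of cup0, cup1, cup2, cup3, cup4 below 0.06 m/s and height (world z) of each of cup0, cup1, cup2, cup3, cup4 above 0.06 m and distance between eye0 and eye1 above 0.05 m and distance between each of eye0, eye1 and eye2 above 0.05 m and distance between each of eye0, eye1, eye2 and eye3 above 0.05 m and distance between each of eye0, eye1, eye2, eye3 and eye4 above 0.05 m and ((x of eye1 in the frame of peg0 between -0.1 and -0.004 m and y of eye1 in the frame of peg0 between -0.021 and 0.021 m and z of eye1 in the frame of peg0 between -0.026 and 0.021 m) or (x of eye1 in the frame of peg1 between -0.1 and -0.004 m and y of eye1 in the frame of peg1 between -0.021 and 0.021 m and z of eye1 in the frame of peg1 between -0.026 and 0.021 m) or (x of eye1 in the frame of peg2 between -0.1 and -0.004 m and y of eye1 in the frame of peg2 between -0.021 and 0.021 m and z of eye1 in the frame of peg2 between -0.026 and 0.021 m) or (x of eye1 in the frame of peg3 between -0.1 and -0.004 m and y of eye1 in the frame of peg3 between -0.021 and 0.021 m and z of eye1 in the frame of peg3 between -0.026 and 0.021 m) or (x of eye1 in the frame of peg4 between -0.1 and -0.004 m and y of eye1 in the frame of peg4 between -0.021 and 0.021 m and z of eye1 in the frame of peg4 between -0.026 and 0.021 m)) and ((x of eye2 in the frame of peg0 between -0.1 and -0.004 m and y of eye2 in the frame of peg0 between -0.021 and 0.021 m and z of eye2 in the frame of peg0 between -0.026 and 0.021 m) or (x of eye2 in the frame of peg1 between -0.1 and -0.004 m and y of eye2 in the frame of peg1 between -0.021 and 0.021 m and z of eye2 in the frame of peg1 between -0.026 and 0.021 m) or (x of eye2 in the frame of peg2 between -0.1 and -0.004 m and y of eye2 in the frame of peg2 between -0.021 and 0.021 m and z of eye2 in the frame of peg2 between -0.026 and 0.021 m) or (x of eye2 in the frame of peg3 between -0.1 and -0.004 m and y of eye2 in the frame of peg3 between -0.021 and 0.021 m and z of eye2 in the frame of peg3 between -0.026 and 0.021 m) or (x of eye2 in the frame of peg4 between -0.1 and -0.004 m and y of eye2 in the frame of peg4 between -0.021 and 0.021 m and z of eye2 in the frame of peg4 between -0.026 and 0.021 m)) and ((x of eye3 in the frame of peg0 between -0.1 and -0.004 m and y of eye3 in the frame of peg0 between -0.021 and 0.021 m and z of eye3 in the frame of peg0 between -0.026 and 0.021 m) or (x of eye3 in the frame of peg1 between -0.1 and -0.004 m and y of eye3 in the frame of peg1 between -0.021 and 0.021 m and z of eye3 in the frame of peg1 between -0.026 and 0.021 m) or (x of eye3 in the frame of peg2 between -0.1 and -0.004 m and y of eye3 in the frame of peg2 between -0.021 and 0.021 m and z of eye3 in the frame of peg2 between -0.026 and 0.021 m) or (x of eye3 in the frame of peg3 between -0.1 and -0.004 m and y of eye3 in the frame of peg3 between -0.021 and 0.021 m and z of eye3 in the frame of peg3 between -0.026 and 0.021 m) or (x of eye3 in the frame of peg4 between -0.1 and -0.004 m and y of eye3 in the frame of peg4 between -0.021 and 0.021 m and z of eye3 in the frame of peg4 between -0.026 and 0.021 m)) and ((x of eye4 in the frame of peg0 between -0.1 and -0.004 m and y of eye4 in the frame of peg0 between -0.021 and 0.021 m and z of eye4 in the frame of peg0 between -0.026 and 0.021 m) or (x of eye4 in the frame of peg1 between -0.1 and -0.004 m and y of eye4 in the frame of peg1 between -0.021 and 0.021 m and z of eye4 in the frame of peg1 between -0.026 and 0.021 m) or (x of eye4 in the frame of peg2 between -0.1 and -0.004 m and y of eye4 in the frame of peg2 between -0.021 and 0.021 m and z of eye4 in the frame of peg2 between -0.026 and 0.021 m) or (x of eye4 in the frame of peg3 between -0.1 and -0.004 m and y of eye4 in the frame of peg3 between -0.021 and 0.021 m and z of eye4 in the frame of peg3 between -0.026 and 0.021 m) or (x of eye4 in the frame of peg4 between -0.1 and -0.004 m and y of eye4 in the frame of peg4 between -0.021 and 0.021 m and z of eye4 in the frame of peg4 between -0.026 and 0.021 m)) and angle between slate's own z axis and vertical between 0.12 and 0.65 rad and height (world z) of slate below 0.012 m and contact force between slate and knockbox above 0.05 N and x of slate in the frame of knockbox below -0.073 m and y of slate in the frame of knockbox between -0.05 and 0.05 m and angle between the y axis of slate and the y axis of knockbox, either way round below 0.3 rad and linear speed of slate below 0.02 m/s).
It fails at once if the sugar bowl, tamper or moka pot was moved more than 40 mm (distance of any of sugar_bowl, tamper, moka_pot from where it was at the start of the episode above 0.04 m).
Of cup0, cup1, cup2, cup3, cup4 only 4 to 5 are there at a start; the rules pass over those that are not, and their reading is None.
At some moment in a run one of cup0, cup1, cup2, cup3, cup4 may be knocked a few centimetres aside while the robot is not near it.
It also fails if it takes over 210 s, if anything falls off the work surface, if the arm or the gripper's body presses on something with over 40 N, if the wrist force passes 120 N, or if a joint passes its speed limit or range.

## Working session

There is one attempt and no reset: what is moved stays moved. The work goes in short steps, Python scripts to look and compute and a tool call to move; the robot and the scene stay as the last step left them, time stands still between calls to the robot, and variables do not carry over. Pictures are saved under pics/ and viewed, at most 14 in all, crops included, and the job is handed in when it is done.

Besides the shell and the picture viewer there is one more tool, called after "Request:" by a JSON object that holds its "fn" and its "kwargs", one argument or row to a line. jog_arm: Moves the arm, as the interface text tells. Its arguments: {"type":"object","properties":{"increments":{"type":"array"},"grip_force":{"type":"number"}},"required":["increments"]}

```bash
mkdir -p pics
cat > h.py <<'E'
import numpy as np, cv2
from workcell import get_obs, optics, workorder, manip
from scipy.spatial.transform import Rotation as R
def snap(n,f=None):
    c=optics.camera(n); np.savez(f'{f or n}.npz',**c)
    cv2.imwrite(f'pics/{f or n}.png',c['color'][:,:,::-1]); return c
def cloud(c):
    d=c['depth']; v,u=np.mgrid[:480,:640]; K=c['K']
    P=np.stack([(u-K[0,2])/K[0,0]*d,(v-K[1,2])/K[1,1]*d,d],-1)
    return (P-c['t'])@c['R']
E
python3 - <<'E'
from h import *
o=get_obs(); print({k:np.round(v,3) for k,v in o.items()}); print(manip.tip_extent)
for n in['top','side','wrist']:
    c=snap(n); print(n,c['K'].round(1).tolist(),(-c['R'].T@c['t']).round(3),c['R'].round(2).tolist())
E
```

```text
{'clock': np.float64(0.0), 'joint_pos': array([-1.248,  0.333, -0.065,  1.461,  0.022,  1.35 , -0.089]), 'joint_velocities': array([-0.001,  0.001,  0.001,  0.   , -0.001,  0.   , -0.   ]), 'tau': array([ 1.0000e-03, -6.2546e+01,  4.9000e-02, -3.9158e+01,  1.6000e-02,
        1.0000e-02, -0.0000e+00]), 'position': array([0.212, 0.588, 0.255]), 'ee_rot': array([ 0.172,  0.985, -0.001, -0.   ]), 'ft_force': array([0.667, 0.544, 0.011]), 'torque': array([-0.008,  0.06 ,  0.001]), 'grasp_force': np.float64(0.0), 'grip_width': np.float64(1.0)}
0.025
top [[492.6, 0.0, 319.6], [0.0, 492.6, 237.8], [0.0, 0.0, 1.0]] [0.39  0.073 1.262] [[-0.0, -1.0, -0.01], [-0.99, 0.0, -0.13], [0.13, 0.01, -0.99]]
side [[438.3, 0.0, 309.6], [0.0, 438.3, 239.3], [0.0, 0.0, 1.0]] [ 0.291 -0.769  0.798] [[0.96, -0.26, -0.01], [-0.16, -0.57, -0.81], [0.21, 0.78, -0.59]]
wrist [[333.5, 0.0, 324.7], [0.0, 333.5, 247.2], [0.0, 0.0, 1.0]] [0.142 0.613 0.374] [[0.34, 0.94, -0.0], [0.9, -0.32, 0.29], [0.27, -0.1, -0.96]]
```

View pics/top.png

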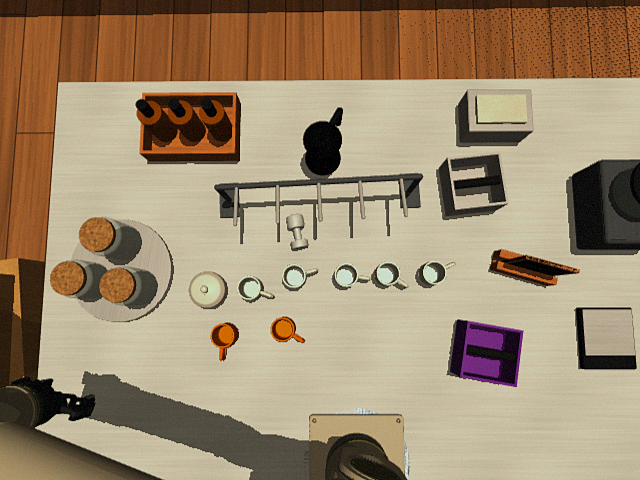

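View pics/side.png

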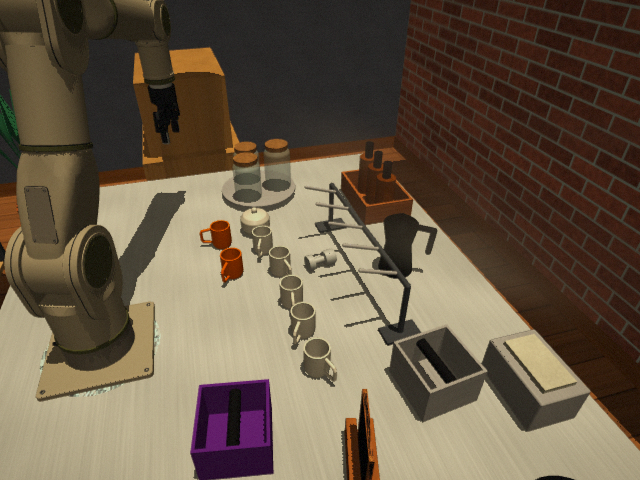

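The top view shows five white cups in a row at (250,288), (294,277), (345,276), (387,274) and (432,272), with the sugar bowl at (207,289). The two orange cups at (224,335) and (285,328) are look-alikes. The grey steel knock box is at (473,185). The one at (487,352) is purple, so it isn't meant. The slate stands in its block at (540,265). The side view confirms the same row, the rail and the upright slate.

```bash
cat >> h.py <<'E'
from scipy.optimize import least_squares
def cups(c,P,guess,zr=(0.06,0.078)):
    col=c['color'].astype(int); white=(col.max(-1)-col.min(-1)<45)
    out=[]
    for g in guess:
        r=np.hypot(P[...,0]-g[0],P[...,1]-g[1])
        m=(r<0.045)&(P[...,2]>zr[0])&(P[...,2]<zr[1]); q=P[m]
        f=least_squares(lambda a:np.hypot(q[:,0]-a[0],q[:,1]-a[1])-0.027,g[:2],loss='soft_l1',f_scale=0.002).x
        rr=np.hypot(P[...,0]-f[0],P[...,1]-f[1])
        h=P[(rr>0.034)&(rr<0.064)&(P[...,2]>0.02)&(P[...,2]<0.066)]
        d=h[:,:2]-f; d=d.sum(0); ang=np.arctan2(d[1],d[0])+np.pi/2   # cup yaw: handle on -y
        out.append((f,ang,np.percentile(q[:,2],95),len(q),len(h)))
    return out
E
python3 - <<'E'
from h import *
d={n:dict(np.load(n+'.npz')) for n in('top','side')}
P={n:cloud(d[n]) for n in d}
T=P['top']
# floor check
for n in P:
    z=P[n][...,2]; v=z[(abs(z)<.02)&(d[n]['depth']>0)]; print(n,'table z med',np.median(v).round(4))
for n,px in{'top':[(250,288),(294,277),(345,276),(387,274),(432,272)],'side':[(263,238),(279,262),(291,292),(302,322),(317,360)]}.items():
    for g in cups(d['top'],T,[T[v,u] for u,v in[(250,288),(294,277),(345,276),(387,274),(432,272)]]) if n=='top' else cups(d['side'],P['side'],[c[0] for c in S]):
        print(n,g[0].round(4),'yaw',round(g[1],3),g[2:],)
        if n=='top': S=globals().get('S',[])+[g]
def rect(c,Q,m):
    q=Q[m]; r=cv2.minAreaRect(q[:,:2].astype(np.float32)*1000); return [np.round(x,1) for x in r],len(q),np.percentile(q[:,2],[5,50,95]).round(4)
for n in P:
    Q=P[n]; x,y,z=Q[...,0],Q[...,1],Q[...,2]
    print(n,'knock',rect(0,Q,(abs(x-.6)<.13)&(y<-.17)&(y>-.46)&(z>.085)&(z<.105)))
    print(n,'slate>60',rect(0,Q,(abs(x-.41)<.1)&(y<-.3)&(y>-.62)&(z>.07)&(z<.2)))
    print(n,'slatetop',rect(0,Q,(abs(x-.41)<.1)&(y<-.3)&(y>-.62)&(z>.150)&(z<.2)))
    print(n,'bar+pegs',rect(0,Q,(x>.45)&(x<.75)&(y<.38)&(y>-.22)&(z>.135)&(z<.162)))
for n in P:
    for u,v in ([(237,187),(278,187),(319,185),(362,183),(405,180),(235,222),(278,221),(320,219),(365,216),(406,214)] if n=='top' else [(305,187),(315,218),(342,247),(360,271)]): 
        w=P[n][v-3:v+4,u-3:u+4].reshape(-1,3); print(n,u,v,w[w[:,2].argmax()].round(3))
print('slot/slate px',[T[v,u].round(3) for u,v in[(540,265),(500,254),(575,270),(207,289),(320,145),(296,232)]])
E
```

```text
top table z med -0.0002
side table z med 0.0028
top [0.4239 0.2595] yaw -0.777 (np.float64(0.07280851276431907), 149, 57)
top [0.4526 0.1508] yaw 0.282 (np.float64(0.07313038927654096), 144, 39)
top [0.4544 0.0241] yaw -0.153 (np.float64(0.0723604008496756), 138, 37)
top [ 0.458  -0.0767] yaw -1.491 (np.float64(0.0732361802828114), 156, 73)
top [ 0.4604 -0.1884] yaw 0.421 (np.float64(0.07265249072862735), 162, 33)
side [0.4236 0.2592] yaw -0.391 (np.float64(0.07406188063828886), 190, 57)
side [0.4522 0.1503] yaw 0.282 (np.float64(0.0743311166594758), 207, 44)
side [0.4541 0.0232] yaw -0.155 (np.float64(0.07419271793290509), 240, 31)
side [ 0.4574 -0.0777] yaw -0.859 (np.float64(0.07429594444831825), 280, 109)
side [ 0.4596 -0.1897] yaw 0.411 (np.float64(0.07363250687782687), 336, 103)
top knock ([array([ 596.9, -314.7]), array([301.4, 145.1]), np.float64(15.1)], 569, array([0.0858, 0.0934, 0.0987]))
top slate>60 ([array([ 396., -394.]), array([121.2, 190.4]), np.float64(66.6)], 792, array([0.0782, 0.13  , 0.169 ]))
top slatetop ([array([ 472.8, -427.8]), array([121.6,   9.5]), np.flo
[... 623 characters left out ...]
[0.1423, 0.1576, 0.1612]))
top 237 187 [0.652 0.276 0.162]
top 278 187 [0.39  0.073 1.262]
top 319 185 [0.39  0.073 1.262]
top 362 183 [ 0.65  -0.003  0.164]
top 405 180 [ 0.662 -0.101  0.163]
top 235 222 [0.559 0.273 0.191]
top 278 221 [0.566 0.18  0.191]
top 320 219 [0.572 0.086 0.191]
top 365 216 [0.39  0.073 1.262]
top 406 214 [ 0.579 -0.104  0.188]
side 305 187 [0.562 0.274 0.192]
side 315 218 [ 0.291 -0.769  0.798]
side 342 247 [ 0.574 -0.011  0.192]
side 360 271 [ 0.578 -0.104  0.192]
slot/slate px [array([ 0.472, -0.417,  0.129]), array([ 0.505, -0.354,  0.053]), array([ 0.458, -0.478,  0.166]), array([0.42 , 0.358, 0.079]), array([0.748, 0.086, 0.162]), array([0.564, 0.148, 0.031])]
```

```bash
python3 - <<'E'
from h import *
d={n:dict(np.load(n+'.npz')) for n in('top','side')}
C=np.array([[.4238,.2593],[.4524,.1505],[.4542,.0236],[.4577,-.0772],[.46,-.189]])
for n in d:
    Q=cloud(d[n]); x,y,z=Q[...,0],Q[...,1],Q[...,2]
    D=np.stack([np.hypot(x-c[0],y-c[1]) for c in C])
    for i in range(5):
        m=(D[i]>.036)&(D[i]<.063)&(z>.03)&(z<.064)
        for j in range(5):
            if j!=i: m&=D[j]>.066 if not(n=='x') else m
        q=Q[m][:,:2]-C[i]; a=np.degrees(np.arctan2(q[:,1],q[:,0]))+90
        print(n,i,len(q),np.percentile(a,[10,50,90]).round(1),np.hypot(*q.T).max().round(3))
    m=(z>.088)&(z<.103)&(x>.52)&(x<.72)&(y<-.2)&(y>-.42)
    q=Q[m]; print('knock',cv2.minAreaRect((q[:,:2]*1000).astype(np.float32)),len(q))
    m=(z>.13)&(z<.20)&(x>.5)&(x<.72)&(y<.36)&(y>-.2); q=Q[m]
    # bar line & pegs
    b=q[(q[:,2]<.162)&(q[:,0]>.655)]; 
    k=np.polyfit(b[:,1],b[:,0],1); 
    for _ in range(5):
        e=b[:,0]-np.polyval(k,b[:,1]); k=np.polyfit(b[abs(e)<.009][:,1],b[abs(e)<.009][:,0],1)
    print('bar x=k y+c',k.round(4),'yaw deg',np.degrees(np.arctan(-k[0])).round(2),(abs(e)<.009).sum(), b[abs(e)<.012][:,1].min(),b[abs(e)<.012][:,1].max())
    th=np.arctan(-k[0]); ex=np.array([np.cos(th),np.sin(th)]); ey=np.array([-ex[1],ex[0]])
    o=np.array([k[1],0]); u=(q[:,:2]-o)@ex; v=(q[:,:2]-o)@ey
    m=(u<-.02)&(q[:,2]>.155)
    for g in(-.1,-.005,.09,.185,.28):
        mm=m&(abs(v-g)<.03)
        if mm.sum()>5:
            f=np.polyfit(u[mm],q[mm][:,2],1)
            print('peg v',np.median(v[mm]).round(4),'u min',u[mm].min().round(3),'z=',f.round(3),mm.sum(),'v slope',np.polyfit(u[mm],v[mm],1)[0].round(3), 'tip z',np.percentile(q[mm][:,2],98).round(4))
E
python3 - <<'E'
import cv2
i=cv2.imread('pics/top.png')[240:320,180:480]; cv2.imwrite('pics/crop1.png',cv2.resize(i,None,fx=2.6,fy=2.6,interpolation=cv2.INTER_CUBIC))
E
```

```text
top 0 40 [-24.2 -19.8   4.1] 0.063
top 1 31 [12.8 16.5 21. ] 0.059Traceback (most recent call last):
  File "<stdin>", line 12, in <module>
    return _quantile_unchecked(
        a, q, axis, out, overwrite_input, method, keepdims, weights)
    return _ureduce(a,
                    func=_quantile_ureduce_func,
    ...<5 lines>...
                    overwrite_input=overwrite_input,
                    method=method)
    r = func(a, **kwargs)
    result = _quantile(arr,
                       quantiles=q,
    ...<2 lines>...
                       out=out,
                       weights=wgt)
    slices_having_nans = np.isnan(arr[-1, ...])
                                  ~~~^^^^^^^^^
IndexError: index -1 is out of bounds for axis 0 with size 0
```

View pics/crop1.png

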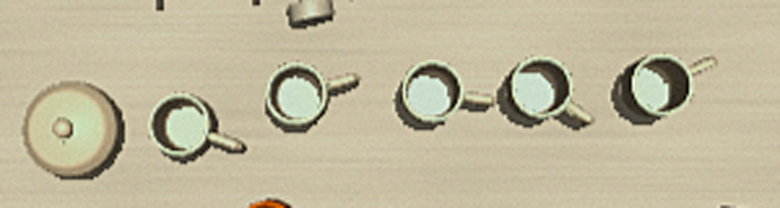

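The enlarged crop confirms five white cups with their handles pointing right, and the lidded sugar bowl at the far left. The handle of the third cup nearly touches the fourth cup.

Run:
```python
from h import *
d={n:dict(np.load(n+'.npz')) for n in('top','side')}
C=np.array([[.4238,.2593],[.4524,.1505],[.4542,.0236],[.4577,-.0772],[.46,-.189]])
G=[-22,16,-9,-38,24]
for n in d:
    Q=cloud(d[n]); x,y,z=Q[...,0],Q[...,1],Q[...,2]
    for i in range(5):
        r=np.hypot(x-C[i,0],y-C[i,1]); a=np.degrees(np.arctan2(y-C[i,1],x-C[i,0]))+90
        m=(r>.036)&(r<.062)&(z>.025)&(z<.066)&(abs(a-G[i])<17)
        print(n,i,m.sum(),np.median(a[m]).round(1),a[m].mean().round(1))
    m=(z>.088)&(z<.103)&(x>.52)&(x<.72)&(y<-.2)&(y>-.42)
    q=Q[m]; print('knock',cv2.minAreaRect((q[:,:2]*1000).astype(np.float32)),len(q))
    m=(z>.13)&(z<.20)&(x>.5)&(x<.72)&(y<.36)&(y>-.2); q=Q[m]
    b=q[(q[:,2]<.162)&(q[:,0]>.655)]; 
    k=np.polyfit(b[:,1],b[:,0],1); 
    for _ in range(5):
        e=b[:,0]-np.polyval(k,b[:,1]); k=np.polyfit(b[abs(e)<.009][:,1],b[abs(e)<.009][:,0],1)
    s=b[abs(e)<.012]
    print('bar x=k y+c',k.round(4),'yaw deg',np.degrees(np.arctan(-k[0])).round(2),len(s), s[:,1].min(),s[:,1].max())
    th=np.arctan(-k[0]); ex=np.array([np.cos(th),np.sin(th)]); ey=np.array([-ex[1],ex[0]])
    o=np.array([k[1],0]); u=(q[:,:2]-o)@ex; v=(q[:,:2]-o)@ey
    m=(u<-.02)&(q[:,2]>.155)
    for g in(-.1,-.005,.09,.185,.28):
        mm=m&(abs(v-g)<.03)
        if mm.sum()>5:
            w=q[mm][u[mm]<u[mm].min()+.006].mean(0)
            f=np.polyfit(u[mm],q[mm][:,2],1)
            print('peg v',np.median(v[mm]).round(4),'umin',u[mm].min().round(3),'z=',f.round(3),mm.sum(),'vslope',np.polyfit(u[mm],v[mm],1)[0].round(3),'tip',w.round(4))
```

```text
top 0 37 -20.5 -20.5
top 1 33 16.5 16.6
top 2 31 -8.7 -8.5
top 3 36 -33.7 -33.5
top 4 29 24.7 24.7
knock ((671.0325317382812, -294.9395751953125), (111.4408187866211, 133.11001586914062), 5.9374165534973145) 429
bar x=k y+c [-0.0433  0.6687] yaw deg 2.48 1101 -0.14932115795623999 0.3277366613391656
peg v -0.0991 umin -0.096 z= [-0.356  0.154] 126 vslope 0.012 tip [ 0.5796 -0.1036  0.1853]
peg v -0.0043 umin -0.097 z= [-0.362  0.154] 125 vslope 0.011 tip [ 0.5751 -0.0089  0.1874]
peg v 0.0902 umin -0.097 z= [-0.354  0.154] 127 vslope 0.004 tip [0.5706 0.0864 0.1874]
peg v 0.1846 umin -0.098 z= [-0.36   0.153] 124 vslope 0.004 tip [0.5662 0.1801 0.1864]
peg v 0.2794 umin -0.099 z= [-0.349  0.154] 131 vslope 0.0 tip [0.5602 0.2748 0.1877]
side 0 47 -20.0 -20.3
side 1 41 15.5 15.9
side 2 29 -9.1 -9.0
side 3 72 -32.7 -32.7
side 4 84 22.4 22.8
knock ((670.0911254882812, -294.01318359375), (112.73582458496094, 132.82687377929688), 5.9966630935668945) 786
bar x=k y+c [-0.0448  0.667 ] yaw deg 2.56 663 -0.15145661366116836 0.31557445636864434
peg v -0.102 umin -0.096 z= [-0.36   0.156] 128 vslope 0.006 tip [ 0.5788 -0.1057  0.1886]
peg v -0.0069 umin -0.096 z= [-0.365  0.156] 113 vslope 0.003 tip [ 0.5742 -0.0102  0.189 ]
peg v 0.0878 umin -0.097 z= [-0.361  0.156] 99 vslope 0.002 tip [0.5695 0.0838 0.1888]
peg v 0.1828 umin -0.095 z= [-0.358  0.156] 89 vslope 0.002 tip [0.5661 0.1788 0.1879]
peg v 0.2778 umin -0.095 z= [-0.356  0.156] 82 vslope -0.01 tip [0.5619 0.2742 0.1882]
```

```bash
cat >> h.py <<'E'
EX=np.array([.99905,.0436,0]); EY=np.array([-.0436,.99905,0]); O=np.array([.668,0,.150]); PV=[-.1005,-.0055,.0893,.1840,.2788]
def eye(i,s): return O+PV[i]*EY-s*np.cos(np.radians(20))*EX+np.array([0,0,s*np.sin(np.radians(20))])
def Rt(psi,lean=0,roll=0):
    p=np.radians(psi); y=np.array([np.cos(p),np.sin(p),0]); z=np.array([0,0,-1.]); 
    return R.from_matrix(np.stack([np.cross(y,z),y,z],1))
def go(p,psi=None,Rot=None):
    o=get_obs(); r0=R.from_quat(o['ee_rot']); rt=Rot or Rt(psi); dp=np.array(p)-o['position']
    print('t',round(float(o['clock']),2),'pos',o['position'].round(3),'rv',(r0.inv()*rt).as_rotvec().round(3),'shift_now',r0.inv().apply(dp).round(3),'shift_after_turn',rt.inv().apply(dp).round(3),'|d|',np.linalg.norm(dp).round(3))
def hang(i,s,dz=0,psi=2.5,h=.056):   # TCP with cup upright, eye on peg i at s
    go(eye(i,s)+.041*EY+np.array([0,0,dz-.037+h]),psi)
E
python3 - <<'E'
from h import *
go([.46,-.189,.20],23.7)
E
```

```text
t 0.15 pos [0.212 0.588 0.256] rv [-0.001  0.     0.811] shift_now [-0.497 -0.647  0.056] shift_after_turn [-0.811 -0.085  0.056] |d| 0.817
```

Request:
{"fn": "jog_arm", "kwargs": {
  "increments": [
    [-0.12, -0.15, 0, 0, 0, 0.6, 1],
    [-0.12, -0.15, 0, 0, 0, 0.6, 1],
    [-0.12, -0.15, 0, 0, 0, 0.6, 1],
    [-0.12, -0.15, 0, 0, 0, 0.6, 1],
    [-0.12, -0.15, 0, 0, 0, 0.6, 1]
  ]
}}

```text
clock: 0.57
position: [0.2755, 0.4023, 0.2561]
ee_rot: [0.46, 0.888, -0.0, 0.0]
ft_force: [0.8, 0.9, 1.3]
grip_width: 0.998
grasp_force: 0.0
```

```bash
python3 -c "
from h import *
go([.46,-.189,.20],23.7)"
```

```text
t 0.57 pos [0.275 0.402 0.256] rv [-0.     0.001  0.202] shift_now [-0.589 -0.191  0.057] shift_after_turn [-0.616 -0.069  0.056] |d| 0.622
```

Request:
{"fn": "jog_arm", "kwargs": {
  "increments": [
    [-0.19, -0.06, 0, 0, 0, 0.2, 1],
    [-0.19, -0.06, 0, 0, 0, 0.2, 1],
    [-0.19, -0.06, 0, 0, 0, 0.2, 1],
    [-0.19, -0.06, 0, 0, 0, 0.2, 1],
    [-0.19, -0.06, 0, 0, 0, 0.2, 1]
  ]
}}

```text
clock: 0.98
position: [0.3369, 0.2139, 0.2562]
ee_rot: [0.543, 0.84, 0.0, -0.0]
ft_force: [-0.2, -0.4, 0.5]
grip_width: 1.003
grasp_force: 0.0
```

Request:
{"fn": "jog_arm", "kwargs": {
  "increments": [
    [-0.2, -0.025, 0.02, 0, 0, 0, 1],
    [-0.2, -0.025, 0.02, 0, 0, 0, 1],
    [-0.2, -0.025, 0.02, 0, 0, 0, 1],
    [-0.2, -0.025, 0.02, 0, 0, 0, 1],
    [-0.2, -0.025, 0.02, 0, 0, 0, 1]
  ]
}}

```text
clock: 1.4
position: [0.3961, 0.0218, 0.2361]
ee_rot: [0.543, 0.84, 0.0, -0.0]
ft_force: [1.7, -0.3, -0.7]
grip_width: 1.002
grasp_force: 0.0
```

Request:
{"fn": "jog_arm", "kwargs": {
  "increments": [
    [-0.2, -0.025, 0.03, 0, 0, 0, 1],
    [-0.2, -0.025, 0.03, 0, 0, 0, 1],
    [-0.2, -0.025, 0.03, 0, 0, 0, 1],
    [-0.2, -0.025, 0.03, 0, 0, 0, 1],
    [-0.2, -0.025, 0.03, 0, 0, 0, 1]
  ]
}}

```text
clock: 1.82
position: [0.4559, -0.1707, 0.2065]
ee_rot: [0.542, 0.84, 0.0, 0.001]
ft_force: [0.8, 0.8, -0.8]
grip_width: 1.003
grasp_force: 0.0
```

```bash
cat >> h.py <<'E'
C0=np.array([[.4238,.2593],[.4524,.1505],[.4542,.0236],[.4577,-.0772],[.46,-.189]]); Y0=[-20.3,16.3,-8.8,-33.2,23.7]
def recheck(i,views=('top','side'),g=None):
    for n in views:
        c=snap(n,f'{n}_{int(get_obs()["clock"]*100)}'); Q=cloud(c)
        try:
            f=cups(c,Q,[np.array(g if g is not None else C0[i])])[0]; print(n,i,f[0].round(4),np.degrees(f[1]).round(1),f[2:])
        except Exception as e: print(n,i,'none',e)
E
python3 -c "
from h import *
go([.46,-.189,.20],23.7); go([.46,-.189,.056],23.7)
recheck(4)"
```

```text
t 1.82 pos [ 0.456 -0.171  0.207] rv [0.002 0.001 0.011] shift_now [-0.018 -0.004  0.007] shift_after_turn [-0.018 -0.004  0.007] |d| 0.02
t 1.82 pos [ 0.456 -0.171  0.207] rv [0.002 0.001 0.011] shift_now [-0.018 -0.004  0.151] shift_after_turn [-0.018 -0.004  0.151] |d| 0.152
top 4 [ 0.4605 -0.1882] 90.0 (np.float64(0.07285482945984362), 81, 0)
side 4 [ 0.4596 -0.1897] 23.5 (np.float64(0.07383409399399478), 332, 109)
```

Request:
{"fn": "jog_arm", "kwargs": {
  "increments": [
    [-0.018, -0.004, 0.04, 0, 0, 0.01, 1],
    [-0.018, -0.004, 0.08, 0, 0, 0.01, 1],
    [-0.018, -0.004, 0.12, 0, 0, 0.01, 1],
    [-0.018, -0.004, 0.151, 0, 0, 0.01, 1],
    [-0.018, -0.004, 0.151, 0, 0, 0.01, 1]
  ]
}}

```text
clock: 2.33
position: [0.4558, -0.1845, 0.0501]
ee_rot: [0.546, 0.838, -0.002, -0.004]
ft_force: [-1.4, -0.2, -0.1]
grip_width: 1.001
grasp_force: 0.0
```

Request:
{"fn": "jog_arm", "kwargs": {
  "increments": [
    [0, 0, 0, 0, 0, 0, -1],
    [0, 0, 0, 0, 0, 0, -1],
    [0, 0, 0, 0, 0, 0, -1],
    [0, 0, 0, 0, 0, 0, -1],
    [0, 0, 0, 0, 0, 0, -1]
  ],
  "grip_force": 30
}}

```text
clock: 2.75
position: [0.4608, -0.1864, 0.0575]
ee_rot: [0.546, 0.838, 0.001, 0.001]
ft_force: [-4.2, -0.3, 8.5]
grip_width: 0.655
grasp_force: 31.1
```

```bash
python3 -c "
from h import *
o=get_obs(); print(o['grip_width'],o['grasp_force'],o['ft_force'])
hang(0,.14,.0)
go([.52,-.15,.26],2.5)"
```

```text
0.6546324102998083 31.117065618818742 [-4.23975161 -0.27327758  8.51083695]
t 2.75 pos [ 0.461 -0.186  0.058] rv [0.004 0.    0.371] shift_now [ 0.079  0.121 -0.159] shift_after_turn [ 0.118  0.084 -0.159] |d| 0.215
t 2.75 pos [ 0.461 -0.186  0.058] rv [0.004 0.    0.371] shift_now [ 0.009  0.07  -0.202] shift_after_turn [ 0.034  0.061 -0.202] |d| 0.214
```

Request:
{"fn": "jog_arm", "kwargs": {
  "increments": [
    [0, 0, -0.04, 0, 0, 0, -1],
    [0, 0, -0.08, 0, 0, 0, -1],
    [0, 0, -0.12, 0, 0, 0.12, -1],
    [0, 0, -0.16, 0, 0, 0.24, -1],
    [0, 0, -0.16, 0, 0, 0.36, -1]
  ]
}}

```text
clock: 3.17
position: [0.4625, -0.1879, 0.223]
ee_rot: [0.69, 0.724, 0.004, 0.004]
ft_force: [1.0, -0.7, -1.9]
grip_width: 0.653
grasp_force: 33.8
```

Request:
{"fn": "jog_arm", "kwargs": {
  "increments": [
    [0, 0, 0, 0, 0, 0.01, -1],
    [0, 0, 0, 0, 0, 0.01, -1]
  ]
}}

```text
clock: 3.33
position: [0.4596, -0.1855, 0.2157]
ee_rot: [0.69, 0.724, 0.001, -0.0]
ft_force: [0.3, 0.6, -3.2]
grip_width: 0.649
grasp_force: 33.8
```

```bash
python3 -c "
from h import *
hang(0,.13,.0)
o=get_obs(); print(o['grip_width'],o['grasp_force'],o['ft_force'])
c=snap('side','s1')
"
```

```text
t 3.33 pos [ 0.46  -0.186  0.216] rv [ 0.002 -0.002  0.005] shift_now [0.116 0.095 0.003] shift_after_turn [0.117 0.094 0.002] |d| 0.15
0.6489004171638908 33.84185858434648 [ 0.33018337  0.61157342 -3.23399658]
```

View pics/s1.png

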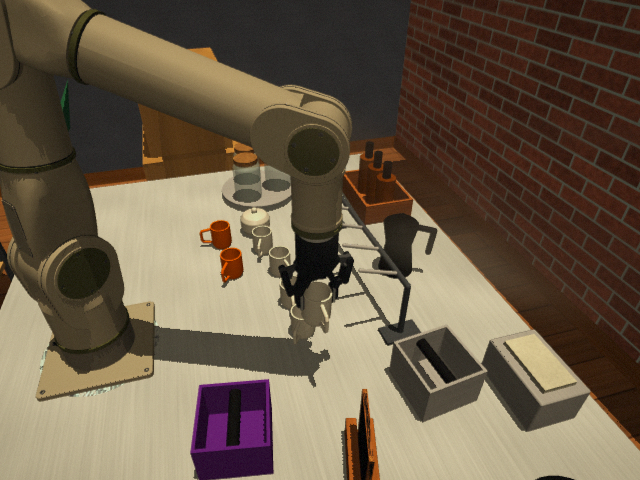

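The cup is held upright at about (318,295), with its handle towards the camera. I'll move to the approach point in front of peg 0 and check where the handle opening is.

Request:
{"fn": "jog_arm", "kwargs": {
  "increments": [
    [0.04, 0.03, 0, 0, 0, 0, -1],
    [0.08, 0.06, 0.0, 0, 0, 0, -1],
    [0.117, 0.085, 0.002, 0, 0, 0, -1],
    [0.117, 0.085, 0.002, 0, 0, 0, -1],
    [0.117, 0.085, 0.002, 0, 0, 0, -1]
  ]
}}

```text
clock: 3.8
position: [0.5406, -0.0597, 0.2112]
ee_rot: [0.687, 0.727, -0.001, -0.001]
ft_force: [-0.5, -0.4, -1.7]
grip_width: 0.651
grasp_force: 33.8
```

```bash
cat >> h.py <<'E'
def inhand(i,h=.056,views=('side','top')):
    """handle points relative to rail-aligned frame at nominal cup axis/underside"""
    o=get_obs(); p=o['position']-np.array([0,0,h])
    for n in views:
        c=snap(n,f'{n}h_{int(get_obs()["clock"]*100)}'); Q=cloud(c)-p
        a=Q@EX; b=Q@EY; z=Q[...,2]; m=(b<-.036)&(b>-.075)&(abs(a)<.03)&(z>-.01)&(z<.09)
        if i is not None:
            # drop peg points
            w=cloud(c)-O; pr=w@EX; pv=w@EY-PV[i]; m&=~((abs(pv)<.008)&(abs(w[...,2]+pr*np.tan(np.radians(20)))<.010))
        if m.sum()<10: print(n,'few',m.sum()); continue
        print(n,m.sum(),'x med',np.median(a[m]).round(4),'x5-95',np.percentile(a[m],[5,95]).round(4),'y min',np.percentile(b[m],2).round(4),'z5-95',np.percentile(z[m],[3,97]).round(4))
E
python3 -c "
from h import *
hang(0,.13,.0);hang(0,.115,.0); hang(0,.065,0)
inhand(0)
"
```

```text
t 3.8 pos [ 0.541 -0.06   0.211] rv [-0.003  0.001  0.012] shift_now [-0.006  0.008 -0.002] shift_after_turn [-0.005  0.008 -0.002] |d| 0.01
t 3.8 pos [ 0.541 -0.06   0.211] rv [-0.003  0.001  0.012] shift_now [-0.006  0.022  0.003] shift_after_turn [-0.005  0.022  0.003] |d| 0.023
t 3.8 pos [ 0.541 -0.06   0.211] rv [-0.003  0.001  0.012] shift_now [-0.006  0.069  0.02 ] shift_after_turn [-0.005  0.069  0.02 ] |d| 0.072
side 108 x med -0.0018 x5-95 [-0.0047  0.0023] y min -0.0629 z5-95 [0.0188 0.0634]
top few 0
```

Request:
{"fn": "jog_arm", "kwargs": {
  "increments": [
    [-0.006, 0.005, -0.002, 0, 0, 0.01, -1],
    [-0.006, 0.015, 0.001, 0, 0, 0.01, -1],
    [-0.006, 0.03, 0.006, 0, 0, 0.01, -1],
    [-0.006, 0.05, 0.013, 0, 0, 0.01, -1],
    [-0.006, 0.07, 0.02, 0, 0, 0.01, -1]
  ]
}}

```text
clock: 4.32
position: [0.609, -0.0685, 0.1926]
ee_rot: [0.695, 0.719, 0.0, -0.002]
ft_force: [-4.2, 6.0, -0.1]
grip_width: 0.651
grasp_force: 36.0
```

Request:
{"fn": "jog_arm", "kwargs": {
  "increments": [
    [0, 0, 0, 0, 0, 0, -1],
    [0, 0, 0, 0, 0, 0, -1]
  ]
}}

```text
clock: 4.48
position: [0.6097, -0.0685, 0.1923]
ee_rot: [0.695, 0.719, -0.0, -0.001]
ft_force: [3.1, 5.1, -5.1]
grip_width: 0.657
grasp_force: 34.8
```

```bash
python3 -c "
from h import *
hang(0,.065,0)
print(get_obs()['ft_force'])
c=snap('side','s2'); 
i=c['color'][180:400,240:460,::-1]; cv2.imwrite('pics/s2c.png',cv2.resize(i,None,fx=2.7,fy=2.7))
"
```

```text
t 4.48 pos [ 0.61  -0.069  0.192] rv [-0.001 -0.001 -0.009] shift_now [0.006 0.    0.001] shift_after_turn [0.006 0.    0.001] |d| 0.007
[ 3.08723516  5.08307253 -5.07991098]
```

View pics/s2c.png

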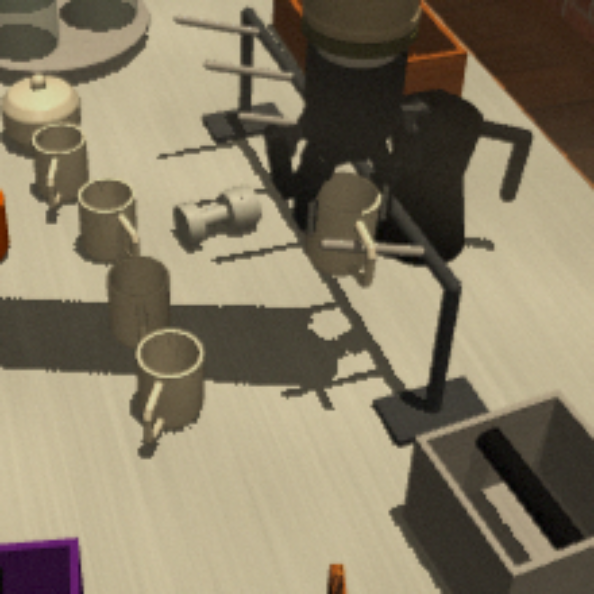

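The peg at (325-430,245 in the crop) passes through the handle loop. I'll recentre, lower the cup so the handle rests on the peg, and release.

Request:
{"fn": "jog_arm", "kwargs": {
  "increments": [
    [0.005, 0, 0.0, 0, 0, 0, -1],
    [0.005, 0, 0.004, 0, 0, 0, -1],
    [0.005, 0, 0.008, 0, 0, 0, -1],
    [0.005, 0, 0.008, 0, 0, 0, -1]
  ]
}}

```text
clock: 4.87
position: [0.6085, -0.0638, 0.1845]
ee_rot: [0.695, 0.719, -0.0, -0.0]
ft_force: [0.3, 0.1, -1.7]
grip_width: 0.652
grasp_force: 35.4
```

Request:
{"fn": "jog_arm", "kwargs": {
  "increments": [
    [0, 0, 0, 0, 0, 0, 0.4],
    [0, 0, 0, 0, 0, 0, 0.65],
    [0, 0, 0, 0, 0, 0, 0.65],
    [0, 0, 0, 0, 0, 0, 0.65],
    [0, 0, 0, 0, 0, 0, 0.65]
  ]
}}

```text
clock: 5.28
position: [0.6093, -0.0632, 0.1855]
ee_rot: [0.695, 0.719, 0.0, 0.0]
ft_force: [-0.5, 0.1, 0.5]
grip_width: 0.824
grasp_force: 0.0
```

```bash
python3 -c "
from h import *
print(get_obs()['ft_force'])
c=snap('side','s3'); 
i=c['color'][180:400,240:460,::-1]; cv2.imwrite('pics/s3c.png',cv2.resize(i,None,fx=2.7,fy=2.7))
"
```

```text
[-0.49105921  0.07559765  0.47350477]
```

View pics/s3c.png

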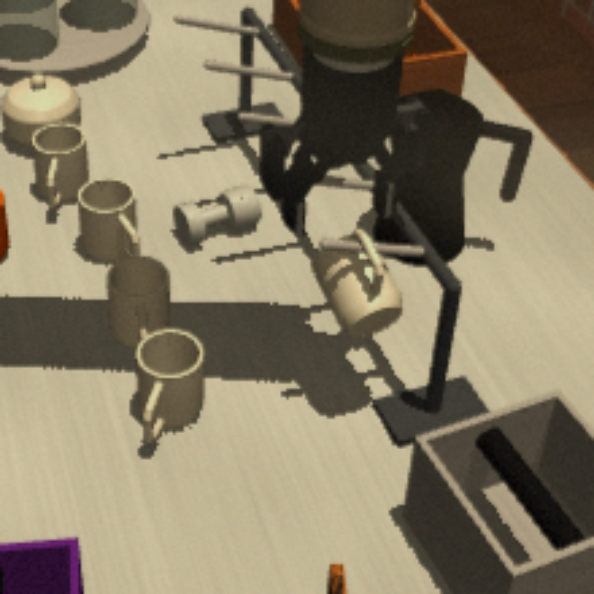

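Cup 4 hangs on peg 0, near (360,285 in the crop). Next is cup 2: taking it first clears its handle from beside cup 3.

Request:
{"fn": "jog_arm", "kwargs": {
  "increments": [
    [0, 0, -0.03, 0, 0, 0, 0.65],
    [0, 0, -0.06, 0, 0, 0, 0.65],
    [0, 0, -0.06, 0, 0, 0, 1],
    [0, 0, -0.06, 0, 0, 0, 1]
  ]
}}

```text
clock: 5.67
position: [0.61, -0.0634, 0.2469]
ee_rot: [0.695, 0.719, 0.001, 0.001]
ft_force: [0.9, -0.1, 0.5]
grip_width: 0.999
grasp_force: 0.0
```

```bash
python3 -c "
from h import *
go([.4542,.0236,.2],-8.8)
"
```

```text
t 5.67 pos [ 0.61  -0.063  0.247] rv [ 0.003 -0.001  0.189] shift_now [ 0.092 -0.153  0.046] shift_after_turn [ 0.062 -0.167  0.047] |d| 0.185
```

Request:
{"fn": "jog_arm", "kwargs": {
  "increments": [
    [0.02, -0.035, 0, 0, 0, 0.09, 1],
    [0.04, -0.07, 0, 0, 0, 0.19, 1],
    [0.06, -0.105, 0.01, 0, 0, 0.19, 1],
    [0.09, -0.14, 0.03, 0, 0, 0.19, 1],
    [0.092, -0.153, 0.045, 0, 0, 0.19, 1]
  ]
}}

```text
clock: 6.08
position: [0.4506, 0.0266, 0.1989]
ee_rot: [0.758, 0.652, 0.0, -0.001]
ft_force: [0.9, -0.1, -0.4]
grip_width: 1.004
grasp_force: 0.0
```

Request:
{"fn": "jog_arm", "kwargs": {
  "increments": [
    [0, 0, 0, 0, 0, 0, 1],
    [0, 0, 0, 0, 0, 0, 1],
    [0, 0, 0, 0, 0, 0, 1]
  ]
}}

```text
clock: 6.33
position: [0.4536, 0.0233, 0.2005]
ee_rot: [0.76, 0.65, 0.0, 0.0]
ft_force: [-0.7, -0.1, -0.0]
grip_width: 1.003
grasp_force: 0.0
```

```bash
python3 -c "
from h import *
recheck(2,('side',))
go([.4542,.0236,.056],-8.8)
"
```

```text
side 2 [0.4542 0.0236] -8.8 (np.float64(0.07411081361395153), 245, 31)
t 6.38 pos [0.454 0.023 0.201] rv [ 0.001  0.    -0.002] shift_now [ 0.001 -0.     0.145] shift_after_turn [0.001 0.    0.145] |d| 0.145
```

Request:
{"fn": "jog_arm", "kwargs": {
  "increments": [
    [0.001, 0, 0.04, 0, 0, 0, 1],
    [0.001, 0, 0.08, 0, 0, 0, 1],
    [0.001, 0, 0.115, 0, 0, 0, 1],
    [0.001, 0, 0.145, 0, 0, 0, 1],
    [0.001, 0, 0.145, 0, 0, 0, 1]
  ]
}}

```text
clock: 6.8
position: [0.4511, 0.0224, 0.0509]
ee_rot: [0.76, 0.65, -0.005, 0.0]
ft_force: [-2.1, 0.0, -0.4]
grip_width: 1.002
grasp_force: 0.0
```

Request:
{"fn": "jog_arm", "kwargs": {
  "increments": [
    [0, 0, 0, 0, 0, 0, 1],
    [0, 0, 0, 0, 0, 0, -1],
    [0, 0, 0, 0, 0, 0, -1],
    [0, 0, 0, 0, 0, 0, -1],
    [0, 0, 0, 0, 0, 0, -1]
  ]
}}

```text
clock: 7.22
position: [0.4549, 0.0248, 0.0573]
ee_rot: [0.76, 0.65, 0.002, 0.0]
ft_force: [-0.6, -1.0, 9.0]
grip_width: 0.649
grasp_force: 29.9
```

Request:
{"fn": "jog_arm", "kwargs": {
  "increments": [
    [0, 0, 0, 0, 0, 0, -1],
    [0, 0, -0.04, 0, 0, 0, -1],
    [0, 0, -0.08, 0, 0, 0, -1],
    [0, 0, -0.12, 0, 0, -0.1, -1],
    [0, 0, -0.16, 0, 0, -0.2, -1]
  ]
}}

```text
clock: 7.63
position: [0.4533, 0.0232, 0.2177]
ee_rot: [0.69, 0.724, 0.001, 0.0]
ft_force: [0.9, 2.3, -2.3]
grip_width: 0.654
grasp_force: 33.4
```

Request:
{"fn": "jog_arm", "kwargs": {
  "increments": [
    [0, 0, 0, 0, 0, 0, -1],
    [0, 0, 0, 0, 0, 0, -1],
    [0, 0, 0, 0, 0, 0, -1]
  ]
}}

```text
clock: 7.88
position: [0.4531, 0.0247, 0.2154]
ee_rot: [0.691, 0.723, 0.001, -0.001]
ft_force: [0.3, 0.8, -1.1]
grip_width: 0.654
grasp_force: 33.4
```

```bash
python3 -c "
from h import *
hang(1,.135)
"
```

```text
t 7.88 pos [0.453 0.025 0.215] rv [ 0.001 -0.003  0.001] shift_now [0.001 0.087 0.   ] shift_after_turn [0.001 0.087 0.   ] |d| 0.087
```

Request:
{"fn": "jog_arm", "kwargs": {
  "increments": [
    [0.001, 0.03, 0, 0, 0, 0, -1],
    [0.001, 0.06, 0, 0, 0, 0, -1],
    [0.001, 0.087, 0, 0, 0, 0, -1],
    [0.001, 0.087, 0, 0, 0, 0, -1],
    [0.001, 0.087, 0, 0, 0, 0, -1]
  ]
}}

```text
clock: 8.3
position: [0.5414, 0.0292, 0.213]
ee_rot: [0.691, 0.723, -0.003, 0.001]
ft_force: [0.4, -0.9, -1.5]
grip_width: 0.652
grasp_force: 33.4
```

```bash
python3 -c "
from h import *
inhand(1,views=('side',)); hang(1,.135); hang(1,.065)
"
```

```text
side 85 x med -0.001 x5-95 [-0.0038  0.0021] y min -0.0613 z5-95 [0.0184 0.0637]
t 8.35 pos [0.54  0.028 0.213] rv [-0.003  0.005 -0.001] shift_now [ 0.002 -0.    -0.002] shift_after_turn [ 0.002 -0.    -0.002] |d| 0.002
t 8.35 pos [0.54  0.028 0.213] rv [-0.003  0.005 -0.001] shift_now [0.002 0.066 0.022] shift_after_turn [0.002 0.065 0.022] |d| 0.069
```

Alignment is good, so I'll insert, lower and release.

Request:
{"fn": "jog_arm", "kwargs": {
  "increments": [
    [0.001, 0.014, 0.005, 0, 0, 0, -1],
    [0.001, 0.028, 0.01, 0, 0, 0, -1],
    [0.001, 0.042, 0.015, 0, 0, 0, -1],
    [0.001, 0.056, 0.019, 0, 0, 0, -1],
    [0.001, 0.066, 0.022, 0, 0, 0, -1]
  ]
}}

```text
clock: 8.77
position: [0.6056, 0.033, 0.1921]
ee_rot: [0.692, 0.722, -0.001, -0.001]
ft_force: [0.1, 0.5, -1.5]
grip_width: 0.653
grasp_force: 33.4
```

Request:
{"fn": "jog_arm", "kwargs": {
  "increments": [
    [0, 0, 0, 0, 0, 0, -1],
    [0, 0, 0.004, 0, 0, 0, -1],
    [0, 0, 0.008, 0, 0, 0, -1],
    [0, 0, 0.008, 0, 0, 0, -1]
  ]
}}

```text
clock: 9.1
position: [0.6048, 0.0333, 0.1845]
ee_rot: [0.691, 0.723, -0.0, -0.001]
ft_force: [-0.4, 0.3, -1.4]
grip_width: 0.653
grasp_force: 33.4
```

Request:
{"fn": "jog_arm", "kwargs": {
  "increments": [
    [0, 0, 0, 0, 0, 0, 0.4],
    [0, 0, 0, 0, 0, 0, 0.65],
    [0, 0, 0, 0, 0, 0, 0.65],
    [0, 0, 0, 0, 0, 0, 0.65],
    [0, 0, 0, 0, 0, 0, 0.65]
  ]
}}

```text
clock: 9.52
position: [0.6061, 0.0333, 0.1855]
ee_rot: [0.691, 0.723, 0.0, 0.0]
ft_force: [-0.4, 0.3, 0.1]
grip_width: 0.826
grasp_force: 0.0
```

Request:
{"fn": "jog_arm", "kwargs": {
  "increments": [
    [0, 0, -0.03, 0, 0, 0, 0.65],
    [0, 0, -0.06, 0, 0, 0, 0.65],
    [0, 0, -0.06, 0, 0, 0, 1],
    [0, 0, -0.06, 0, 0, 0, 1],
    [0, 0, -0.06, 0, 0, 0, 1]
  ]
}}

```text
clock: 9.93
position: [0.6059, 0.0334, 0.2449]
ee_rot: [0.691, 0.723, 0.0, -0.0]
ft_force: [0.3, 0.1, 0.6]
grip_width: 1.0
grasp_force: 0.0
```

```bash
python3 -c "
from h import *
recheck(3,('side',),[.4577,-.0772])
go([.4577,-.0772,.2],-33.2)
i=cv2.imread('pics/side_%d.png'%int(get_obs()['clock']*100-5)) if 0 else snap('side','s4')['color'][...,::-1]
cv2.imwrite('pics/s4c.png',cv2.resize(i[160:400,220:480],None,fx=2.3,fy=2.3))
"
```

```text
side 3 [ 0.4573 -0.0779] -32.7 (np.float64(0.07422786850396403), 279, 84)
t 9.98 pos [0.606 0.033 0.244] rv [-0.001  0.     0.625] shift_now [-0.104 -0.153  0.045] shift_after_turn [-0.174 -0.063  0.044] |d| 0.19
```

View pics/s4c.png

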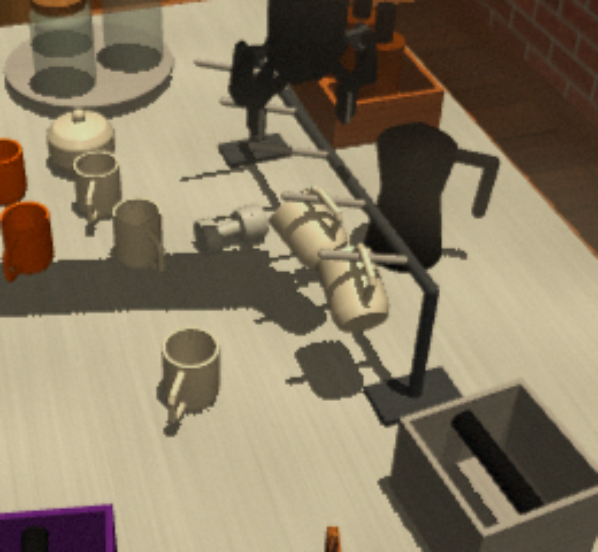

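Two cups hang on pegs 0 and 1 (crop (350,285) and (310,225)). Cup 3 is next.

Request:
{"fn": "jog_arm", "kwargs": {
  "increments": [
    [-0.02, -0.035, 0, 0, 0, 0.12, 1],
    [-0.04, -0.07, 0, 0, 0, 0.24, 1],
    [-0.06, -0.105, 0.01, 0, 0, 0.36, 1],
    [-0.09, -0.14, 0.03, 0, 0, 0.48, 1],
    [-0.104, -0.153, 0.045, 0, 0, 0.6, 1]
  ]
}}

```text
clock: 10.45
position: [0.4609, -0.074, 0.2029]
ee_rot: [0.866, 0.501, -0.001, 0.0]
ft_force: [-0.3, -2.9, 1.0]
grip_width: 1.004
grasp_force: 0.0
```

Request:
{"fn": "jog_arm", "kwargs": {
  "increments": [
    [0, 0, 0, 0, 0, 0.022, 1],
    [0, 0, 0, 0, 0, 0.022, 1],
    [0, 0, 0, 0, 0, 0.022, 1]
  ]
}}

```text
clock: 10.7
position: [0.4616, -0.073, 0.2041]
ee_rot: [0.87, 0.493, 0.0, -0.001]
ft_force: [0.6, 0.5, 0.3]
grip_width: 1.001
grasp_force: 0.0
```

```bash
python3 -c "
from h import *
recheck(3,('side',),[.4577,-.0772])
go([.4575,-.0775,.056],-33)
"
```

```text
side 3 [ 0.4574 -0.0777] -32.6 (np.float64(0.07363773711322945), 281, 85)
t 10.75 pos [ 0.462 -0.073  0.204] rv [0.    0.001 0.037] shift_now [-0.006 -0.002  0.148] shift_after_turn [-0.006 -0.001  0.148] |d| 0.148
```

Request:
{"fn": "jog_arm", "kwargs": {
  "increments": [
    [-0.006, -0.001, 0.04, 0, 0, 0.037, 1],
    [-0.006, -0.001, 0.08, 0, 0, 0.037, 1],
    [-0.006, -0.001, 0.115, 0, 0, 0.037, 1],
    [-0.006, -0.001, 0.148, 0, 0, 0.037, 1],
    [-0.006, -0.001, 0.148, 0, 0, 0.037, 1]
  ]
}}

```text
clock: 11.17
position: [0.4535, -0.0796, 0.0493]
ee_rot: [0.879, 0.476, -0.007, -0.0]
ft_force: [-2.1, 0.3, -1.3]
grip_width: 0.999
grasp_force: 0.0
```

Request:
{"fn": "jog_arm", "kwargs": {
  "increments": [
    [0, 0, 0, 0, 0, 0, 1],
    [0, 0, 0, 0, 0, 0, -1],
    [0, 0, 0, 0, 0, 0, -1],
    [0, 0, 0, 0, 0, 0, -1],
    [0, 0, 0, 0, 0, 0, -1]
  ]
}}

```text
clock: 11.58
position: [0.4594, -0.0778, 0.0584]
ee_rot: [0.879, 0.477, 0.002, 0.0]
ft_force: [-1.6, 0.2, 7.8]
grip_width: 0.652
grasp_force: 30.1
```

Request:
{"fn": "jog_arm", "kwargs": {
  "increments": [
    [0, 0, 0, 0, 0, 0, -1],
    [0, 0, -0.04, 0, 0, 0, -1],
    [0, 0, -0.08, 0, 0, 0, -1],
    [0, 0, -0.12, 0, 0, -0.12, -1],
    [0, 0, -0.16, 0, 0, -0.24, -1]
  ]
}}

```text
clock: 12.0
position: [0.4576, -0.0764, 0.194]
ee_rot: [0.835, 0.55, -0.0, -0.002]
ft_force: [-0.2, 2.1, -1.1]
grip_width: 0.654
grasp_force: 33.8
```

Request:
{"fn": "jog_arm", "kwargs": {
  "increments": [
    [0, 0, 0, 0, 0, -0.12, -1],
    [0, 0, 0, 0, 0, -0.24, -1],
    [0, 0, 0, 0, 0, -0.36, -1],
    [0, 0, 0, 0, 0, -0.38, -1],
    [0, 0, 0, 0, 0, -0.38, -1]
  ]
}}

```text
clock: 12.42
position: [0.4571, -0.0751, 0.1925]
ee_rot: [0.718, 0.697, 0.001, -0.003]
ft_force: [-0.5, 0.7, -2.7]
grip_width: 0.651
grasp_force: 33.8
```

```bash
python3 -c "
from h import *
hang(2,.14)
"
```

```text
t 12.42 pos [ 0.457 -0.075  0.192] rv [-0.003 -0.006 -0.073] shift_now [ 0.202  0.068 -0.023] shift_after_turn [ 0.196  0.082 -0.024] |d| 0.214
```

Request:
{"fn": "jog_arm", "kwargs": {
  "increments": [
    [0.03, 0, -0.024, 0, 0, -0.073, -1],
    [0.07, 0.005, -0.024, 0, 0, -0.073, -1],
    [0.11, 0.008, -0.024, 0, 0, -0.073, -1],
    [0.15, 0.01, -0.024, 0, 0, -0.073, -1],
    [0.19, 0.014, -0.024, 0, 0, -0.073, -1]
  ]
}}

```text
clock: 12.83
position: [0.4762, 0.1161, 0.2171]
ee_rot: [0.693, 0.721, 0.001, -0.003]
ft_force: [1.4, -0.2, 0.0]
grip_width: 0.65
grasp_force: 33.8
```

Request:
{"fn": "jog_arm", "kwargs": {
  "increments": [
    [0.006, 0.02, 0, 0, 0, 0, -1],
    [0.006, 0.04, 0, 0, 0, 0, -1],
    [0.006, 0.065, 0, 0, 0, 0, -1],
    [0.006, 0.065, 0, 0, 0, 0, -1],
    [0.006, 0.065, 0, 0, 0, 0, -1]
  ]
}}

```text
clock: 13.25
position: [0.5416, 0.1221, 0.2159]
ee_rot: [0.693, 0.721, -0.002, -0.001]
ft_force: [0.6, 0.2, -1.4]
grip_width: 0.651
grasp_force: 33.9
```

```bash
python3 -c "
from h import *
inhand(2,views=('side',)); hang(2,.135); hang(2,.065)
"
```

```text
side 80 x med -0.0025 x5-95 [-0.0055  0.002 ] y min -0.0617 z5-95 [0.019 0.062]
t 13.3 pos [0.541 0.122 0.216] rv [-0.004 -0.002 -0.003] shift_now [ 0.003 -0.005  0.001] shift_after_turn [ 0.003 -0.005  0.001] |d| 0.006
t 13.3 pos [0.541 0.122 0.216] rv [-0.004 -0.002 -0.003] shift_now [0.003 0.061 0.025] shift_after_turn [0.003 0.061 0.025] |d| 0.066
```

Request:
{"fn": "jog_arm", "kwargs": {
  "increments": [
    [0.003, 0.005, 0.004, 0, 0, 0, -1],
    [0.003, 0.02, 0.01, 0, 0, 0, -1],
    [0.003, 0.035, 0.015, 0, 0, 0, -1],
    [0.003, 0.05, 0.02, 0, 0, 0, -1],
    [0.003, 0.061, 0.024, 0, 0, 0, -1]
  ]
}}

```text
clock: 13.72
position: [0.6021, 0.1298, 0.192]
ee_rot: [0.691, 0.723, 0.001, -0.003]
ft_force: [0.3, -0.3, -2.3]
grip_width: 0.652
grasp_force: 33.9
```

Request:
{"fn": "jog_arm", "kwargs": {
  "increments": [
    [0, 0, 0, 0, 0, 0, -1],
    [0, 0, 0.004, 0, 0, 0, -1],
    [0, 0, 0.008, 0, 0, 0, -1],
    [0, 0, 0.008, 0, 0, 0, -1]
  ]
}}

```text
clock: 14.05
position: [0.6006, 0.1291, 0.1836]
ee_rot: [0.691, 0.723, -0.0, -0.003]
ft_force: [-0.9, 0.5, -2.0]
grip_width: 0.651
grasp_force: 33.9
```

Request:
{"fn": "jog_arm", "kwargs": {
  "increments": [
    [0, 0, 0, 0, 0, 0, 0.4],
    [0, 0, 0, 0, 0, 0, 0.65],
    [0, 0, 0, 0, 0, 0, 0.65],
    [0, 0, 0, 0, 0, 0, 0.65],
    [0, 0, 0, 0, 0, 0, 0.65]
  ]
}}

```text
clock: 14.47
position: [0.6017, 0.1288, 0.1843]
ee_rot: [0.691, 0.723, -0.0, -0.003]
ft_force: [-0.1, -1.0, -0.2]
grip_width: 0.823
grasp_force: 0.0
```

Request:
{"fn": "jog_arm", "kwargs": {
  "increments": [
    [0, 0, -0.03, 0, 0, 0, 0.65],
    [0, 0, -0.06, 0, 0, 0, 0.65],
    [0, 0, -0.06, 0, 0, 0, 1],
    [0, 0, -0.06, 0, 0, 0, 1],
    [0, 0, -0.06, 0, 0, 0, 1]
  ]
}}

```text
clock: 14.88
position: [0.6017, 0.1287, 0.2437]
ee_rot: [0.691, 0.723, -0.0, -0.003]
ft_force: [0.8, 0.0, 0.2]
grip_width: 1.003
grasp_force: 0.0
```

```bash
python3 -c "
from h import *
recheck(1)
go([.4524,.1505,.2],16.3)
"
```

```text
top 1 none index -1 is out of bounds for axis 0 with size 0
side 1 [0.4523 0.1502] 15.8 (np.float64(0.07406467728098544), 205, 62)
t 14.98 pos [0.601 0.129 0.243] rv [-0.005 -0.004 -0.24 ] shift_now [ 0.028 -0.148  0.044] shift_after_turn [ 0.063 -0.137  0.043] |d| 0.157
```

Request:
{"fn": "jog_arm", "kwargs": {
  "increments": [
    [0.005, -0.035, 0, 0, 0, -0.12, 1],
    [0.01, -0.07, 0, 0, 0, -0.24, 1],
    [0.015, -0.105, 0.01, 0, 0, -0.24, 1],
    [0.025, -0.14, 0.03, 0, 0, -0.24, 1],
    [0.028, -0.148, 0.044, 0, 0, -0.24, 1]
  ]
}}

```text
clock: 15.4
position: [0.4474, 0.1519, 0.1986]
ee_rot: [0.598, 0.802, 0.0, -0.006]
ft_force: [-0.3, 0.7, 0.4]
grip_width: 1.003
grasp_force: 0.0
```

Request:
{"fn": "jog_arm", "kwargs": {
  "increments": [
    [0, 0, 0, 0, 0, 0, 1],
    [0, 0, 0, 0, 0, 0, 1],
    [0, 0, 0, 0, 0, 0, 1]
  ]
}}

```text
clock: 15.65
position: [0.4537, 0.1497, 0.2014]
ee_rot: [0.6, 0.8, 0.0, -0.002]
ft_force: [0.7, 0.7, -0.8]
grip_width: 0.998
grasp_force: 0.0
```

```bash
python3 -c "
from h import *
recheck(1)
go([.4523,.1503,.056],16.3)
"
```

```text
top 1 none index -1 is out of bounds for axis 0 with size 0
side 1 [0.4524 0.1504] 15.6 (np.float64(0.07404048585191422), 207, 61)
t 15.75 pos [0.454 0.149 0.201] rv [-0.002 -0.003 -0.002] shift_now [ 0.001 -0.001  0.145] shift_after_turn [ 0.001 -0.001  0.145] |d| 0.145
```

Request:
{"fn": "jog_arm", "kwargs": {
  "increments": [
    [0.001, -0.001, 0.04, 0, 0, 0, 1],
    [0.001, -0.001, 0.08, 0, 0, 0, 1],
    [0.001, -0.001, 0.115, 0, 0, 0, 1],
    [0.001, -0.001, 0.145, 0, 0, 0, 1],
    [0.001, -0.001, 0.145, 0, 0, 0, 1]
  ]
}}

```text
clock: 16.17
position: [0.4489, 0.1487, 0.0512]
ee_rot: [0.6, 0.8, -0.005, -0.003]
ft_force: [-0.3, -0.7, -0.5]
grip_width: 1.0
grasp_force: 0.0
```

Request:
{"fn": "jog_arm", "kwargs": {
  "increments": [
    [0, 0, 0, 0, 0, 0, 1],
    [0, 0, 0, 0, 0, 0, -1],
    [0, 0, 0, 0, 0, 0, -1],
    [0, 0, 0, 0, 0, 0, -1],
    [0, 0, 0, 0, 0, 0, -1]
  ]
}}

```text
clock: 16.58
position: [0.4522, 0.1519, 0.0578]
ee_rot: [0.6, 0.8, 0.002, -0.002]
ft_force: [0.5, -1.9, 7.8]
grip_width: 0.653
grasp_force: 30.0
```

Request:
{"fn": "jog_arm", "kwargs": {
  "increments": [
    [0, 0, 0, 0, 0, 0, -1],
    [0, 0, -0.04, 0, 0, 0, -1],
    [0, 0, -0.08, 0, 0, 0, -1],
    [0, 0, -0.12, 0, 0, 0.12, -1],
    [0, 0, -0.16, 0, 0, 0.24, -1]
  ]
}}

```text
clock: 17.0
position: [0.4517, 0.1507, 0.2088]
ee_rot: [0.682, 0.731, 0.0, -0.003]
ft_force: [-0.2, 1.9, -0.5]
grip_width: 0.649
grasp_force: 33.4
```

Request:
{"fn": "jog_arm", "kwargs": {
  "increments": [
    [0, 0, 0, 0, 0, 0, -1],
    [0, 0, 0, 0, 0, 0, -1],
    [0, 0, 0, 0, 0, 0, -1]
  ]
}}

```text
clock: 17.25
position: [0.4508, 0.152, 0.2064]
ee_rot: [0.679, 0.734, 0.001, -0.004]
ft_force: [-0.5, -0.2, -2.1]
grip_width: 0.653
grasp_force: 33.4
```

```bash
python3 -c "
from h import *
hang(3,.135)
"
```

```text
t 17.25 pos [0.451 0.152 0.206] rv [-0.004 -0.006  0.035] shift_now [ 0.061  0.086 -0.009] shift_after_turn [ 0.064  0.084 -0.009] |d| 0.105
```

Request:
{"fn": "jog_arm", "kwargs": {
  "increments": [
    [0.03, 0.005, -0.009, 0, 0, 0.035, -1],
    [0.061, 0.03, -0.009, 0, 0, 0.035, -1],
    [0.061, 0.06, -0.009, 0, 0, 0.035, -1],
    [0.061, 0.083, -0.009, 0, 0, 0.035, -1],
    [0.061, 0.083, -0.009, 0, 0, 0.035, -1]
  ]
}}

```text
clock: 17.67
position: [0.5323, 0.2176, 0.2118]
ee_rot: [0.692, 0.721, -0.003, -0.001]
ft_force: [-0.4, -1.8, -0.7]
grip_width: 0.648
grasp_force: 33.5
```

Request:
{"fn": "jog_arm", "kwargs": {
  "increments": [
    [0, 0, 0, 0, 0, 0, -1],
    [0, 0, 0, 0, 0, 0, -1]
  ]
}}

```text
clock: 17.83
position: [0.5289, 0.2173, 0.214]
ee_rot: [0.693, 0.721, -0.002, -0.003]
ft_force: [-0.7, -0.0, -2.4]
grip_width: 0.651
grasp_force: 33.5
```

```bash
python3 -c "
from h import *
inhand(3,views=('side',)); hang(3,.135); hang(3,.065)
"
```

```text
side 67 x med -0.0016 x5-95 [-0.0046  0.0028] y min -0.0621 z5-95 [0.0195 0.0636]
t 17.88 pos [0.529 0.218 0.215] rv [-0.006 -0.003 -0.003] shift_now [ 0.001  0.003 -0.001] shift_after_turn [ 0.001  0.003 -0.001] |d| 0.003
t 17.88 pos [0.529 0.218 0.215] rv [-0.006 -0.003 -0.003] shift_now [0.001 0.069 0.023] shift_after_turn [0.001 0.069 0.023] |d| 0.073
```

Request:
{"fn": "jog_arm", "kwargs": {
  "increments": [
    [0.001, 0.014, 0.004, 0, 0, 0, -1],
    [0.001, 0.028, 0.009, 0, 0, 0, -1],
    [0.001, 0.043, 0.014, 0, 0, 0, -1],
    [0.001, 0.057, 0.019, 0, 0, 0, -1],
    [0.001, 0.069, 0.023, 0, 0, 0, -1]
  ]
}}

```text
clock: 18.3
position: [0.5979, 0.2232, 0.1921]
ee_rot: [0.692, 0.722, 0.0, -0.004]
ft_force: [-0.8, 0.4, -0.3]
grip_width: 0.651
grasp_force: 33.6
```

Request:
{"fn": "jog_arm", "kwargs": {
  "increments": [
    [0, 0, 0, 0, 0, 0, -1],
    [0, 0, 0.004, 0, 0, 0, -1],
    [0, 0, 0.008, 0, 0, 0, -1],
    [0, 0, 0.008, 0, 0, 0, -1]
  ]
}}

```text
clock: 18.63
position: [0.5969, 0.223, 0.1837]
ee_rot: [0.692, 0.722, -0.0, -0.004]
ft_force: [-0.6, 0.1, -1.9]
grip_width: 0.651
grasp_force: 33.6
```

Request:
{"fn": "jog_arm", "kwargs": {
  "increments": [
    [0, 0, 0, 0, 0, 0, 0.4],
    [0, 0, 0, 0, 0, 0, 0.65],
    [0, 0, 0, 0, 0, 0, 0.65],
    [0, 0, 0, 0, 0, 0, 0.65],
    [0, 0, 0, 0, 0, 0, 0.65]
  ]
}}

```text
clock: 19.05
position: [0.5982, 0.2226, 0.1844]
ee_rot: [0.693, 0.721, 0.0, -0.003]
ft_force: [-0.8, 0.3, 1.0]
grip_width: 0.825
grasp_force: 0.0
```

Request:
{"fn": "jog_arm", "kwargs": {
  "increments": [
    [0, 0, -0.03, 0, 0, 0, 0.65],
    [0, 0, -0.06, 0, 0, 0, 0.65],
    [0, 0, -0.06, 0, 0, 0, 1],
    [0, 0, -0.06, 0, 0, 0, 1],
    [0, 0, -0.06, 0, 0, 0, 1]
  ]
}}

```text
clock: 19.47
position: [0.5983, 0.2224, 0.2438]
ee_rot: [0.692, 0.721, -0.0, -0.003]
ft_force: [0.4, 0.4, -0.1]
grip_width: 1.003
grasp_force: 0.0
```

```bash
python3 -c "
from h import *
recheck(0)
go([.4238,.2593,.2],-20.3)
"
```

```text
top 0 [0.3863 0.2366] -18.9 (np.float64(0.06466940744347846), 8, 20)
side 0 [0.4235 0.2592] -24.0 (np.float64(0.07418985096602226), 193, 59)
t 19.57 pos [0.598 0.222 0.243] rv [-0.006 -0.002  0.395] shift_now [ 0.044 -0.172  0.044] shift_after_turn [-0.026 -0.176  0.043] |d| 0.183
```

Request:
{"fn": "jog_arm", "kwargs": {
  "increments": [
    [0.01, -0.035, 0, 0, 0, 0.12, 1],
    [0.02, -0.07, 0, 0, 0, 0.24, 1],
    [0.03, -0.11, 0.01, 0, 0, 0.36, 1],
    [0.044, -0.15, 0.03, 0, 0, 0.395, 1],
    [0.044, -0.172, 0.044, 0, 0, 0.395, 1]
  ]
}}

```text
clock: 19.98
position: [0.4293, 0.2598, 0.2035]
ee_rot: [0.821, 0.57, -0.001, -0.002]
ft_force: [0.0, 0.7, 2.4]
grip_width: 1.005
grasp_force: 0.0
```

Request:
{"fn": "jog_arm", "kwargs": {
  "increments": [
    [0, 0, 0, 0, 0, 0, 1],
    [0, 0, 0, 0, 0, 0, 1],
    [0, 0, 0, 0, 0, 0, 1]
  ]
}}

```text
clock: 20.23
position: [0.4307, 0.2591, 0.2048]
ee_rot: [0.82, 0.572, -0.0, -0.003]
ft_force: [0.5, 0.1, 0.1]
grip_width: 1.005
grasp_force: 0.0
```

```bash
python3 -c "
from h import *
recheck(0,('side',))
go([.4236,.2593,.056],-20.3)
"
```

```text
side 0 [0.4235 0.2597] -23.6 (np.float64(0.07371906963994695), 186, 56)
t 20.28 pos [0.432 0.259 0.205] rv [-0.004 -0.003 -0.001] shift_now [-0.003 -0.007  0.149] shift_after_turn [-0.002 -0.008  0.149] |d| 0.149
```

Request:
{"fn": "jog_arm", "kwargs": {
  "increments": [
    [-0.002, -0.007, 0.04, 0, 0, 0, 1],
    [-0.002, -0.007, 0.08, 0, 0, 0, 1],
    [-0.002, -0.007, 0.115, 0, 0, 0, 1],
    [-0.002, -0.007, 0.149, 0, 0, 0, 1],
    [-0.002, -0.007, 0.149, 0, 0, 0, 1]
  ]
}}

```text
clock: 20.7
position: [0.4221, 0.2564, 0.0508]
ee_rot: [0.822, 0.57, -0.004, -0.001]
ft_force: [-1.1, -0.8, 0.0]
grip_width: 1.001
grasp_force: 0.0
```

Request:
{"fn": "jog_arm", "kwargs": {
  "increments": [
    [0, 0, 0, 0, 0, 0, 1],
    [0, 0, 0, 0, 0, 0, -1],
    [0, 0, 0, 0, 0, 0, -1],
    [0, 0, 0, 0, 0, 0, -1],
    [0, 0, 0, 0, 0, 0, -1]
  ]
}}

```text
clock: 21.12
position: [0.4244, 0.2607, 0.0578]
ee_rot: [0.821, 0.572, 0.001, -0.003]
ft_force: [0.3, -2.1, 7.1]
grip_width: 0.652
grasp_force: 30.3
```

Request:
{"fn": "jog_arm", "kwargs": {
  "increments": [
    [0, 0, 0, 0, 0, 0, -1],
    [0, 0, -0.04, 0, 0, 0, -1],
    [0, 0, -0.08, 0, 0, 0, -1],
    [0, 0, -0.12, 0, 0, -0.12, -1],
    [0, 0, -0.16, 0, 0, -0.24, -1]
  ]
}}

```text
clock: 21.53
position: [0.4238, 0.2585, 0.2178]
ee_rot: [0.745, 0.667, -0.0, -0.003]
ft_force: [-0.6, 3.0, -1.6]
grip_width: 0.651
grasp_force: 33.7
```

Request:
{"fn": "jog_arm", "kwargs": {
  "increments": [
    [0, 0, 0, 0, 0, -0.12, -1],
    [0, 0, 0, 0, 0, -0.15, -1],
    [0, 0, 0, 0, 0, -0.15, -1],
    [0, 0, 0, 0, 0, -0.15, -1]
  ]
}}

```text
clock: 21.87
position: [0.4235, 0.2593, 0.2161]
ee_rot: [0.695, 0.719, 0.0, -0.003]
ft_force: [0.0, 0.3, -1.4]
grip_width: 0.649
grasp_force: 33.7
```

```bash
python3 -c "
from h import *
hang(4,.135)
"
```

```text
t 21.87 pos [0.423 0.259 0.216] rv [-0.004 -0.006 -0.009] shift_now [0.051 0.106 0.001] shift_after_turn [0.05  0.106 0.001] |d| 0.117
```

Request:
{"fn": "jog_arm", "kwargs": {
  "increments": [
    [0.03, 0.02, 0, 0, 0, -0.01, -1],
    [0.051, 0.045, 0, 0, 0, -0.01, -1],
    [0.051, 0.075, 0, 0, 0, -0.01, -1],
    [0.051, 0.104, 0, 0, 0, -0.01, -1],
    [0.051, 0.104, 0, 0, 0, -0.01, -1]
  ]
}}

```text
clock: 22.28
position: [0.5299, 0.3117, 0.2142]
ee_rot: [0.693, 0.721, -0.001, -0.0]
ft_force: [-0.7, -1.4, -1.6]
grip_width: 0.653
grasp_force: 34.0
```

Request:
{"fn": "jog_arm", "kwargs": {
  "increments": [
    [0, 0, 0, 0, 0, 0, -1],
    [0, 0, 0, 0, 0, 0, -1]
  ]
}}

```text
clock: 22.45
position: [0.5254, 0.3134, 0.215]
ee_rot: [0.691, 0.722, -0.001, -0.003]
ft_force: [0.6, -0.4, -1.8]
grip_width: 0.652
grasp_force: 34.0
```

```bash
python3 -c "
from h import *
inhand(4,views=('side',)); hang(4,.135); hang(4,.065)
"
```

```text
side 58 x med -0.0013 x5-95 [-0.004   0.0029] y min -0.0629 z5-95 [0.0189 0.0642]
t 22.5 pos [0.525 0.314 0.215] rv [-0.005 -0.004  0.002] shift_now [-0.     0.002  0.   ] shift_after_turn [-0.     0.002  0.   ] |d| 0.002
t 22.5 pos [0.525 0.314 0.215] rv [-0.005 -0.004  0.002] shift_now [-0.     0.068  0.024] shift_after_turn [-0.     0.068  0.024] |d| 0.072
```

Request:
{"fn": "jog_arm", "kwargs": {
  "increments": [
    [0, 0.014, 0.005, 0, 0, 0, -1],
    [0, 0.028, 0.01, 0, 0, 0, -1],
    [0, 0.043, 0.015, 0, 0, 0, -1],
    [0, 0.057, 0.02, 0, 0, 0, -1],
    [0, 0.068, 0.024, 0, 0, 0, -1]
  ]
}}

```text
clock: 22.92
position: [0.593, 0.3183, 0.1912]
ee_rot: [0.69, 0.724, 0.0, -0.003]
ft_force: [-0.6, -0.6, -1.2]
grip_width: 0.65
grasp_force: 34.0
```

Request:
{"fn": "jog_arm", "kwargs": {
  "increments": [
    [0, 0, 0, 0, 0, 0, -1],
    [0, 0, 0.004, 0, 0, 0, -1],
    [0, 0, 0.008, 0, 0, 0, -1],
    [0, 0, 0.008, 0, 0, 0, -1]
  ]
}}

```text
clock: 23.25
position: [0.5921, 0.3179, 0.1827]
ee_rot: [0.69, 0.723, -0.0, -0.003]
ft_force: [-1.0, -0.7, -2.5]
grip_width: 0.652
grasp_force: 34.0
```

Request:
{"fn": "jog_arm", "kwargs": {
  "increments": [
    [0, 0, 0, 0, 0, 0, 0.4],
    [0, 0, 0, 0, 0, 0, 0.65],
    [0, 0, 0, 0, 0, 0, 0.65],
    [0, 0, 0, 0, 0, 0, 0.65],
    [0, 0, 0, 0, 0, 0, 0.65]
  ]
}}

```text
clock: 23.67
position: [0.5935, 0.3172, 0.1835]
ee_rot: [0.691, 0.723, 0.0, -0.003]
ft_force: [0.0, 0.1, 0.4]
grip_width: 0.826
grasp_force: 0.0
```

Request:
{"fn": "jog_arm", "kwargs": {
  "increments": [
    [0, 0, -0.03, 0, 0, 0, 0.65],
    [0, 0, -0.06, 0, 0, 0, 0.65],
    [0, 0, -0.1, 0, 0, 0, 0.65],
    [0, 0, -0.1, 0, 0, 0, 0.65],
    [0, 0, -0.1, 0, 0, 0, 0.65]
  ]
}}

```text
clock: 24.08
position: [0.5949, 0.3167, 0.2858]
ee_rot: [0.691, 0.723, 0.002, -0.002]
ft_force: [-0.8, -0.3, -1.1]
grip_width: 0.826
grasp_force: 0.0
```

```bash
python3 -c "
from h import *
go([.4725,-.4277,.26],-16)
d=snap('side','s5'); i=d['color'][...,::-1]
cv2.imwrite('pics/s5c.png',cv2.resize(i[160:400,220:480],None,fx=2.3,fy=2.3))
for n in('side','top'):
    c=dict(np.load('side.npz')) if 0 else snap(n,n+'k'); Q=cloud(c); x,y,z=Q[...,0],Q[...,1],Q[...,2]
    m=(z>.088)&(z<.103)&(x>.52)&(x<.80)&(y<-.2)&(y>-.42); q=Q[m]
    q=q[q[:,0]<.76]; print('knock',cv2.minAreaRect((q[:,:2]*1000).astype(np.float32)))
    m=(z>.150)&(z<.2)&(abs(x-.47)<.06)&(abs(y+.43)<.09); q=Q[m]; print('slate',cv2.minAreaRect((q[:,:2]*1000).astype(np.float32)),np.percentile(q[:,2],95))
    f=(z>.05)&(z<.085)&(x>.55)&(x<.64)&(y<-.2)&(y>-.40); w=Q[f]; k=np.polyfit(w[:,1],w[:,0],1) if len(w)>9 else 0; print('front face pts',len(w),k)
"
```

```text
t 24.08 pos [0.595 0.317 0.286] rv [-0.001 -0.006  0.325] shift_now [-0.738 -0.156  0.021] shift_after_turn [-0.749  0.088  0.026] |d| 0.755
knock ((680.4176025390625, -293.09661865234375), (133.03770446777344, 132.58644104003906), 6.333008289337158)
slate ((472.3993225097656, -427.334716796875), (122.02900695800781, 8.875380516052246), 73.82113647460938) 0.1713241161603775
front face pts 626 [-0.08567895  0.59327501]
knock ((681.2935791015625, -293.29931640625), (131.2560272216797, 132.87445068359375), 6.342849254608154)
slate ((473.17852783203125, -426.6038513183594), (121.02781677246094, 9.632119178771973), 73.75154876708984) 0.1701265789974695
front face pts 177 [-0.05131214  0.6058569 ]
```

View pics/s5c.png

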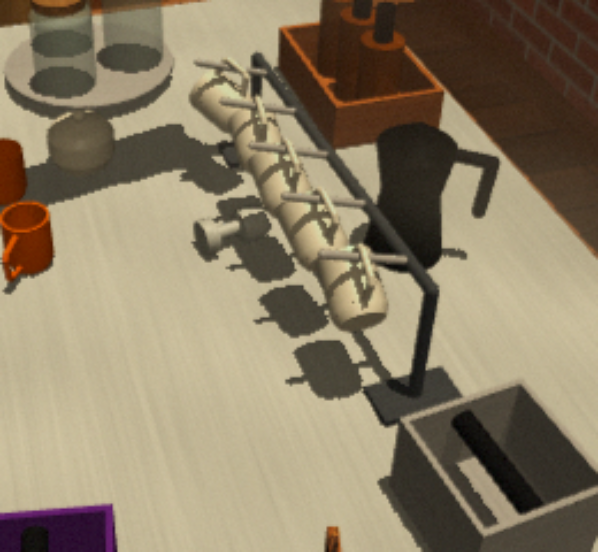

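All five cups hang, one per peg. Next is the slate. There is only one black slate, the one in the block at side pixel (365,440). I'll confirm it with a wrist picture once I'm above it.

Request:
{"fn": "jog_arm", "kwargs": {
  "increments": [
    [-0.04, -0.01, 0, 0, 0, 0.11, 0.65],
    [-0.08, -0.02, 0, 0, 0, 0.22, 0.65],
    [-0.12, -0.03, 0, 0, 0, 0.325, 0.65],
    [-0.16, -0.035, 0, 0, 0, 0.325, 0.65],
    [-0.19, -0.04, 0, 0, 0, 0.325, 0.65]
  ]
}}

```text
clock: 24.65
position: [0.5614, 0.1216, 0.2815]
ee_rot: [0.8, 0.601, -0.001, -0.003]
ft_force: [0.8, -0.6, 0.4]
grip_width: 0.825
grasp_force: 0.0
```

Request:
{"fn": "jog_arm", "kwargs": {
  "increments": [
    [-0.037, 0.004, 0, 0, 0, 0, 0.65],
    [-0.074, 0.009, 0, 0, 0, 0, 0.65],
    [-0.111, 0.013, 0, 0, 0, 0, 0.65],
    [-0.148, 0.018, 0, 0, 0, 0, 0.65],
    [-0.185, 0.022, 0, 0, 0, 0, 0.65]
  ]
}}

```text
clock: 25.07
position: [0.5317, -0.06, 0.2811]
ee_rot: [0.798, 0.602, -0.001, -0.003]
ft_force: [0.9, 0.7, 0.2]
grip_width: 0.829
grasp_force: 0.0
```

Request:
{"fn": "jog_arm", "kwargs": {
  "increments": [
    [-0.037, 0.004, 0, 0, 0, 0, 0.65],
    [-0.074, 0.009, 0, 0, 0, 0, 0.65],
    [-0.111, 0.013, 0, 0, 0, 0, 0.65],
    [-0.148, 0.018, 0, 0, 0, 0, 0.65],
    [-0.185, 0.022, 0, 0, 0, 0, 0.65]
  ]
}}

```text
clock: 25.48
position: [0.5021, -0.2437, 0.2804]
ee_rot: [0.798, 0.602, -0.001, -0.003]
ft_force: [0.5, 1.0, -0.7]
grip_width: 0.826
grasp_force: 0.0
```

Request:
{"fn": "jog_arm", "kwargs": {
  "increments": [
    [-0.037, 0.004, 0, 0, 0, 0, 0.65],
    [-0.074, 0.009, 0, 0, 0, 0, 0.65],
    [-0.111, 0.013, 0, 0, 0, 0, 0.65],
    [-0.148, 0.018, 0, 0, 0, 0, 0.2],
    [-0.185, 0.022, 0, 0, 0, 0, 0.2]
  ]
}}

```text
clock: 25.9
position: [0.4725, -0.4277, 0.2792]
ee_rot: [0.798, 0.602, -0.001, -0.004]
ft_force: [1.6, -0.2, 0.3]
grip_width: 0.606
grasp_force: 0.0
```

Request:
{"fn": "jog_arm", "kwargs": {
  "increments": [
    [0, 0, 0, 0, 0, 0, 0.2],
    [0, 0, 0, 0, 0, 0, 0.2],
    [0, 0, 0, 0, 0, 0, 0.2]
  ]
}}

```text
clock: 26.15
position: [0.473, -0.4261, 0.2797]
ee_rot: [0.799, 0.602, -0.001, -0.004]
ft_force: [0.5, 1.1, -0.0]
grip_width: 0.603
grasp_force: 0.0
```

```bash
python3 -c "
from h import *
c=snap('wrist','w1'); Q=cloud(c); z=Q[...,2]; m=(z>.150)&(z<.19)&(abs(Q[...,0]-.473)<.07)&(abs(Q[...,1]+.427)<.1); q=Q[m]
print(cv2.minAreaRect((q[:,:2]*1000).astype(np.float32)),len(q),np.percentile(q[:,2],[50,95]))
go([.4727,-.427,.152],-16.2)
"
```

```text
((472.5332336425781, -429.4623107910156), (120.42698669433594, 8.253055572509766), 74.14366149902344) 1800 [0.16854881 0.16960613]
t 26.2 pos [ 0.474 -0.425  0.28 ] rv [-0.006 -0.004  0.005] shift_now [-0.002  0.     0.128] shift_after_turn [-0.002 -0.001  0.128] |d| 0.128
```

View pics/w1.png

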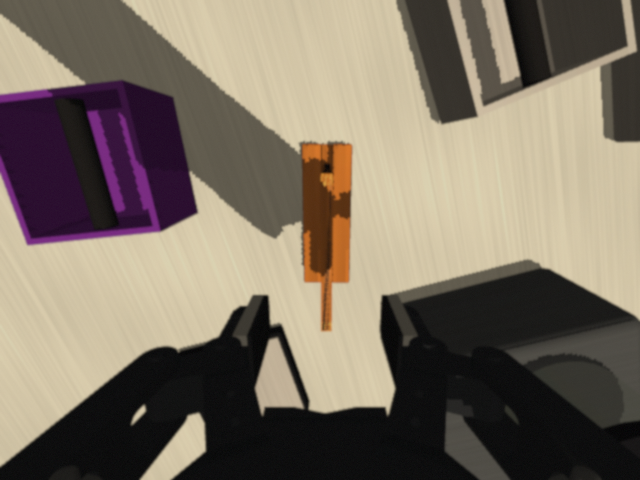

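The wrist view shows the slate edge-on in its orange block at (325,250), between the fingers. The purple box is at left and the steel knock box at upper right. I'll grasp and lift.

Request:
{"fn": "jog_arm", "kwargs": {
  "increments": [
    [-0.003, 0, 0.04, 0.006, 0, 0, 0.2],
    [-0.003, 0, 0.08, 0.006, 0, 0, 0.2],
    [-0.003, 0, 0.115, 0.006, 0, 0, 0.2],
    [-0.003, 0, 0.128, 0.006, 0, 0, 0.2],
    [-0.003, 0, 0.128, 0.006, 0, 0, 0.2]
  ]
}}

```text
clock: 26.62
position: [0.4719, -0.4259, 0.1499]
ee_rot: [0.798, 0.603, -0.003, -0.008]
ft_force: [-0.3, 0.0, 0.7]
grip_width: 0.605
grasp_force: 0.0
```

Request:
{"fn": "jog_arm", "kwargs": {
  "increments": [
    [0, 0, 0, 0, 0, 0, 0.2],
    [0, 0, 0, 0, 0, 0, -1],
    [0, 0, 0, 0, 0, 0, -1],
    [0, 0, 0, 0, 0, 0, -1],
    [0, 0, 0, 0, 0, 0, -1]
  ],
  "grip_force": 60
}}

```text
clock: 27.03
position: [0.4724, -0.4295, 0.1544]
ee_rot: [0.799, 0.602, -0.002, -0.004]
ft_force: [0.2, 0.0, 0.9]
grip_width: 0.087
grasp_force: 59.3
```

Request:
{"fn": "jog_arm", "kwargs": {
  "increments": [
    [0, 0, 0, 0, 0, 0, -1],
    [0, 0, 0, 0, 0, 0, -1],
    [0, 0, 0, 0, 0, 0, -1],
    [0, 0, 0, 0, 0, 0, -1]
  ]
}}

```text
clock: 27.37
position: [0.4724, -0.4295, 0.1543]
ee_rot: [0.799, 0.602, -0.002, -0.004]
ft_force: [-0.0, 1.3, 7.3]
grip_width: 0.087
grasp_force: 60.0
```

Request:
{"fn": "jog_arm", "kwargs": {
  "increments": [
    [0, 0, -0.015, 0, 0, 0, -1],
    [0, 0, -0.03, 0, 0, 0, -1],
    [0, 0, -0.045, 0, 0, 0, -1],
    [0, 0, -0.065, 0, 0, 0, -1],
    [0, 0, -0.1, 0, 0, 0, -1]
  ]
}}

```text
clock: 27.78
position: [0.4718, -0.4282, 0.252]
ee_rot: [0.799, 0.602, -0.003, -0.007]
ft_force: [0.9, 0.8, -1.7]
grip_width: 0.086
grasp_force: 59.1
```

Request:
{"fn": "jog_arm", "kwargs": {
  "increments": [
    [0, 0, 0, 0, 0, 0, -1],
    [0, 0, 0, 0, 0, 0, -1],
    [0, 0, 0, 0, 0, 0, -1]
  ]
}}

```text
clock: 28.03
position: [0.4725, -0.4292, 0.2527]
ee_rot: [0.799, 0.602, -0.002, -0.005]
ft_force: [-0.7, 0.4, -2.8]
grip_width: 0.09
grasp_force: 59.2
```

```bash
cat >> h.py <<'E'
KB=np.array([.6808,-.2932,0]); ky=np.radians(6.3); BX=np.array([np.cos(ky),np.sin(ky),0]); Z=np.array([0,0,1.])
def lean(fx,th,fz=.001,d=.146):
    t=np.radians(th); up=np.sin(t)*BX+np.cos(t)*Z; y=np.cos(t)*BX-np.sin(t)*Z; z=-up
    go(KB+fx*BX+fz*Z+d*up,Rot=R.from_matrix(np.stack([np.cross(y,z),y,z],1)))
E
python3 -c "
from h import *
lean(-.097,14,.09); lean(-.097,14)
for n in('side','wrist'):
    c=snap(n,n+'sl'); Q=cloud(c)-get_obs()['position']; p=np.radians(-16.2); a=Q@np.array([np.cos(p),np.sin(p),0]); b=Q@np.array([-np.sin(p),np.cos(p),0]); z=Q[...,2]
    m=(abs(a)<.015)&(abs(b)<.075)&(z<-.03)&(z>-.18); 
    if m.sum()>20: print(n,m.sum(),'b',np.percentile(b[m],[1,99]).round(4),'z',np.percentile(z[m],[0.5,99]).round(4),'a slope vs z',np.polyfit(z[m],a[m],1).round(3))
"
```

```text
t 28.03 pos [ 0.472 -0.429  0.253] rv [ 0.231 -0.053 -0.387] shift_now [0.165 0.106 0.02 ] shift_after_turn [ 0.112  0.161 -0.018] |d| 0.197
t 28.03 pos [ 0.472 -0.429  0.253] rv [ 0.231 -0.053 -0.387] shift_now [0.164 0.107 0.109] shift_after_turn [0.112 0.182 0.068] |d| 0.225
side 790 b [-0.0587  0.0566] z [-0.1431 -0.0308] a slope vs z [ 0.02  -0.002]
wrist 206 b [0.0601 0.0603] z [-0.1398 -0.0306] a slope vs z [ 0.011 -0.   ]
```

Request:
{"fn": "jog_arm", "kwargs": {
  "increments": [
    [0.035, 0.02, 0.0, 0.046, -0.01, -0.077, -1],
    [0.07, 0.04, 0.0, 0.092, -0.021, -0.155, -1],
    [0.1, 0.06, 0.01, 0.139, -0.032, -0.232, -1],
    [0.13, 0.085, 0.015, 0.185, -0.042, -0.31, -1],
    [0.165, 0.106, 0.02, 0.231, -0.053, -0.387, -1]
  ]
}}

```text
clock: 28.55
position: [0.6205, -0.299, 0.2305]
ee_rot: [0.661, 0.74, -0.092, -0.083]
ft_force: [0.8, -0.3, -1.4]
grip_width: 0.085
grasp_force: 59.3
```

Request:
{"fn": "jog_arm", "kwargs": {
  "increments": [
    [0, 0, 0, 0, 0, 0, -1],
    [0, 0, 0, 0, 0, 0, -1],
    [0, 0, 0, 0, 0, 0, -1]
  ]
}}

```text
clock: 28.8
position: [0.6195, -0.2999, 0.2308]
ee_rot: [0.662, 0.739, -0.092, -0.082]
ft_force: [0.2, -0.1, -2.7]
grip_width: 0.087
grasp_force: 59.6
```

```bash
python3 -c "
from h import *
lean(-.097,14,.09); lean(-.097,14,.02);lean(-.097,14,.0)
c=snap('side','s6'); i=c['color'][...,::-1]
cv2.imwrite('pics/s6c.png',cv2.resize(i[200:470,300:600],None,fx=2,fy=2))
"
```

```text
t 28.8 pos [ 0.62  -0.3    0.231] rv [-0.002  0.001  0.   ] shift_now [-0.    -0.    -0.001] shift_after_turn [-0.    -0.    -0.001] |d| 0.001
t 28.8 pos [ 0.62  -0.3    0.231] rv [-0.002  0.001  0.   ] shift_now [0.    0.017 0.067] shift_after_turn [-0.     0.017  0.067] |d| 0.069
t 28.8 pos [ 0.62  -0.3    0.231] rv [-0.002  0.001  0.   ] shift_now [0.    0.022 0.086] shift_after_turn [-0.     0.022  0.086] |d| 0.089
```

View pics/s6c.png

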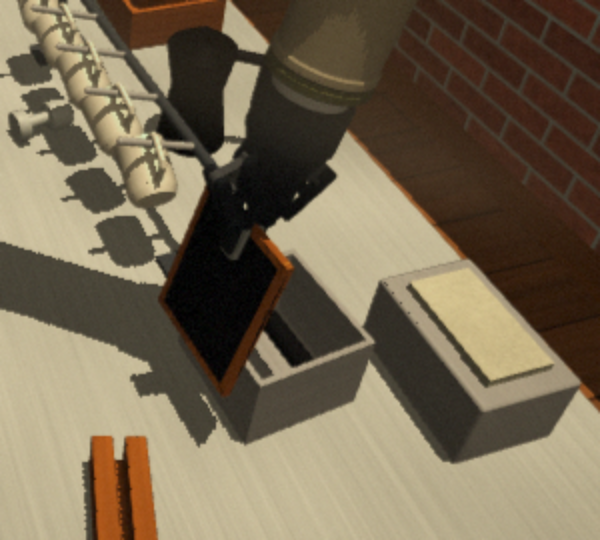

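The slate is held leaning back just in front of the steel box, centred at crop (225,290). I'll lower it in small steps and watch the force.

Request:
{"fn": "jog_arm", "kwargs": {
  "increments": [
    [0, 0.007, 0.027, 0, 0, 0, -1],
    [0, 0.014, 0.054, 0, 0, 0, -1],
    [0, 0.017, 0.067, 0, 0, 0, -1],
    [0, 0.019, 0.076, 0, 0, 0, -1],
    [0, 0.02, 0.08, 0, 0, 0, -1]
  ]
}}

```text
clock: 29.27
position: [0.619, -0.3004, 0.149]
ee_rot: [0.663, 0.739, -0.091, -0.082]
ft_force: [0.5, -0.9, -2.4]
grip_width: 0.084
grasp_force: 59.5
```

Request:
{"fn": "jog_arm", "kwargs": {
  "increments": [
    [0, 0, 0, 0, 0, 0, -1],
    [0, 0, 0, 0, 0, 0, -1],
    [0, 0, 0, 0, 0, 0, -1]
  ]
}}

```text
clock: 29.52
position: [0.6203, -0.3005, 0.1511]
ee_rot: [0.662, 0.74, -0.091, -0.08]
ft_force: [0.2, 0.6, -2.1]
grip_width: 0.087
grasp_force: 59.5
```

Request:
{"fn": "jog_arm", "kwargs": {
  "increments": [
    [0, 0.001, 0.003, 0, 0, 0, -1],
    [0, 0.001, 0.005, 0, 0, 0, -1],
    [0, 0.001, 0.005, 0, 0, 0, -1]
  ]
}}

```text
clock: 29.77
position: [0.6196, -0.2999, 0.1443]
ee_rot: [0.662, 0.739, -0.091, -0.081]
ft_force: [0.8, -0.5, -2.3]
grip_width: 0.085
grasp_force: 59.6
```

```bash
python3 -c "
from h import *
lean(-.097,14,.0); print(get_obs()['ft_force'])
c=snap('side','s7'); Q=cloud(c)-KB; BY=np.cross(Z,BX); a=Q@BX; b=Q@BY; z=Q[...,2]
m=(a<-.066)&(a>-.12)&(abs(b)<.055)&(z>.003)&(z<.11)&(c['color'].max(-1)<50)
k=np.polyfit(z[m],a[m],1); print(m.sum(),k,'zmin',np.percentile(z[(a<-.066)&(a>-.12)&(abs(b)<.055)&(z>.002)],1))
"
```

```text
t 29.77 pos [ 0.62  -0.3    0.144] rv [-0.     0.001  0.   ] shift_now [-0.     0.001  0.003] shift_after_turn [-0.     0.001  0.003] |d| 0.003
[ 0.81280163 -0.48955278 -2.33113888]
1648 [ 0.24607041 -0.10148185] zmin 0.002295124109428533
```

Request:
{"fn": "jog_arm", "kwargs": {
  "increments": [
    [0, 0, 0.001, 0, 0, 0, -1],
    [0, 0.0005, 0.002, 0, 0, 0, -1],
    [0, 0.0005, 0.002, 0, 0, 0, -1],
    [0, 0.0005, 0.002, 0, 0, 0, -1]
  ]
}}

```text
clock: 30.15
position: [0.6198, -0.3002, 0.143]
ee_rot: [0.662, 0.739, -0.091, -0.081]
ft_force: [0.5, 0.0, 1.9]
grip_width: 0.085
grasp_force: 60.2
```

Request:
{"fn": "jog_arm", "kwargs": {
  "increments": [
    [0, 0, 0.001, 0, 0, 0, -1],
    [0, 0.0005, 0.002, 0, 0, 0, -1],
    [0, 0.0005, 0.002, 0, 0, 0, -1],
    [0, 0.0005, 0.002, 0, 0, 0, -1]
  ]
}}

```text
clock: 30.48
position: [0.6201, -0.3004, 0.1427]
ee_rot: [0.662, 0.74, -0.091, -0.08]
ft_force: [-0.7, 1.9, 13.4]
grip_width: 0.087
grasp_force: 61.9
```

Request:
{"fn": "jog_arm", "kwargs": {
  "increments": [
    [0, 0, -0.0015, 0, 0, 0, -1],
    [0, 0, -0.0015, 0, 0, 0, -1]
  ]
}}

```text
clock: 30.65
position: [0.6201, -0.3003, 0.1428]
ee_rot: [0.662, 0.74, -0.091, -0.081]
ft_force: [-0.6, 1.0, 7.1]
grip_width: 0.093
grasp_force: 61.0
```

Request:
{"fn": "jog_arm", "kwargs": {
  "increments": [
    [0, 0, 0, 0, 0, 0, -0.75],
    [0, 0, 0, 0, 0, 0, -0.7],
    [0, 0, 0, 0, 0, 0, -0.65],
    [0, 0, 0, 0, 0, 0, -0.6],
    [0, 0, 0, 0, 0, 0, -0.55]
  ]
}}

```text
clock: 31.07
position: [0.62, -0.2999, 0.1416]
ee_rot: [0.662, 0.739, -0.091, -0.081]
ft_force: [0.1, 0.4, -0.6]
grip_width: 0.224
grasp_force: 0.0
```

Request:
{"fn": "jog_arm", "kwargs": {
  "increments": [
    [0, 0, 0, 0, 0, 0, -0.4],
    [0, 0, 0, 0, 0, 0, -0.3],
    [0, 0, 0, 0, 0, 0, -0.2],
    [0, 0, 0, 0, 0, 0, -0.2],
    [0, 0, 0, 0, 0, 0, -0.2]
  ]
}}

```text
clock: 31.48
position: [0.62, -0.3, 0.1419]
ee_rot: [0.662, 0.739, -0.091, -0.081]
ft_force: [-0.2, -0.1, -0.6]
grip_width: 0.398
grasp_force: 0.0
```

```bash
cat >> h.py <<'E'
def slate(f='s8'):
    c=snap('side',f); Q=cloud(c)-KB; BY=np.cross(Z,BX); a=Q@BX; b=Q@BY; z=Q[...,2]
    m=(a<-.064)&(a>-.13)&(abs(b)<.065)&(z>.01)&(z<.12)&(c['color'].max(-1)<50)
    A=np.c_[z[m],b[m],np.ones(m.sum())]; k=np.linalg.lstsq(A,a[m],rcond=None)[0]; print('lean deg',np.degrees(np.arctan(k[0])).round(1),'yaw',np.degrees(np.arctan(-k[1])).round(1),'face foot',k[2].round(4),'b',np.percentile(b[m],[1,99]).round(3))
E
python3 -c "
from h import *
print(get_obs()['ft_force'],get_obs()['grip_width']); slate()
c=cv2.imread('pics/s8.png'); cv2.imwrite('pics/s8c.png',cv2.resize(c[200:470,300:600],None,fx=2,fy=2))"
```

```text
[-0.18157288 -0.08304817 -0.58986466] 0.39822086850860317
lean deg 15.8 yaw 0.8 face foot -0.1006 b [-0.054  0.054]
```

View pics/s8c.png

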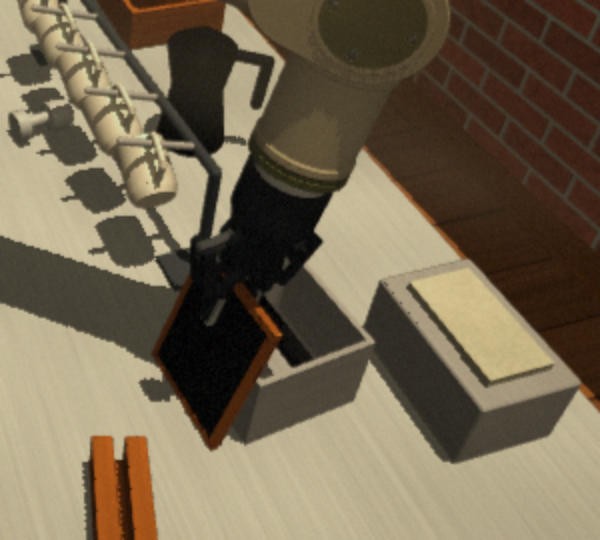

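The slate now leans on the box front at about 16°, square and central. I'll withdraw along the tool axis and verify.

Request:
{"fn": "jog_arm", "kwargs": {
  "increments": [
    [0, 0, -0.01, 0, 0, 0, -0.2],
    [0, 0, -0.03, 0, 0, 0, -0.2],
    [0, 0, -0.06, 0, 0, 0, -0.2],
    [0, 0, -0.1, 0, 0, 0, -0.2],
    [0, 0, -0.14, 0, 0, 0, -0.2]
  ]
}}

```text
clock: 31.95
position: [0.6537, -0.2956, 0.2798]
ee_rot: [0.662, 0.739, -0.091, -0.081]
ft_force: [1.4, -1.0, 0.8]
grip_width: 0.4
grasp_force: 0.0
```

Request:
{"fn": "jog_arm", "kwargs": {
  "increments": [
    [-0.02, -0.04, -0.01, 0, 0, 0, -0.2],
    [-0.05, -0.08, -0.02, 0, 0, 0, -0.2],
    [-0.09, -0.12, -0.02, 0, 0, 0, -0.2],
    [-0.12, -0.15, -0.02, 0, 0, 0, -0.2],
    [-0.12, -0.15, -0.02, 0, 0, 0, -0.2]
  ]
}}

```text
clock: 32.37
position: [0.5237, -0.4341, 0.336]
ee_rot: [0.663, 0.738, -0.091, -0.08]
ft_force: [-0.2, -0.6, 0.1]
grip_width: 0.397
grasp_force: 0.0
```

Request:
{"fn": "jog_arm", "kwargs": {
  "increments": [
    [0, 0, 0, 0, 0, 0, -0.2],
    [0, 0, 0, 0, 0, 0, -0.2],
    [0, 0, 0, 0, 0, 0, -0.2],
    [0, 0, 0, 0, 0, 0, -0.2],
    [0, 0, 0, 0, 0, 0, -0.2]
  ]
}}

```text
clock: 32.78
position: [0.5283, -0.4297, 0.3332]
ee_rot: [0.661, 0.74, -0.091, -0.081]
ft_force: [0.1, 0.1, 0.3]
grip_width: 0.402
grasp_force: 0.0
```

```bash
python3 -c "
from h import *
slate('s9'); c=snap('top','t9')
Q=cloud(c); print([Q[v,u].round(3) for u,v in[(207,289),(320,145),(296,232)]])
a=cv2.imread('pics/s9.png')[130:470,220:600]; cv2.imwrite('pics/s9c.png',cv2.resize(a,None,fx=1.7,fy=1.7))"
```

```text
lean deg 15.9 yaw 0.6 face foot -0.1009 b [-0.058  0.053]
[array([0.419, 0.358, 0.081]), array([0.747, 0.086, 0.163]), array([0.564, 0.148, 0.029])]
```

View pics/s9c.png

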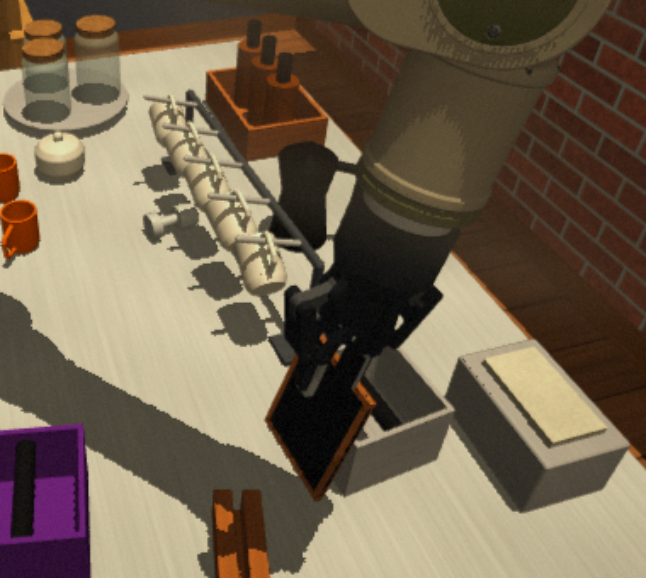

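All five cups hang on separate pegs, the slate leans stably at about 16°, and the bystanders haven't moved. After a short rest, one stillness check and then I hand in.

Request:
{"fn": "jog_arm", "kwargs": {
  "increments": [
    [0, 0, -0.02, 0, 0, 0, -0.2],
    [0, 0, -0.02, 0, 0, 0, -0.2],
    [0, 0, -0.02, 0, 0, 0, -0.2],
    [0, 0, -0.02, 0, 0, 0, -0.2],
    [0, 0, -0.02, 0, 0, 0, -0.2]
  ]
}}

```text
clock: 33.3
position: [0.5319, -0.4302, 0.3522]
ee_rot: [0.662, 0.74, -0.091, -0.081]
ft_force: [0.4, 0.9, -0.3]
grip_width: 0.396
grasp_force: 0.0
```

```bash
python3 -c "
from h import *
c=snap('side','s10')['color'].astype(int); p=np.load('s9.npz')['color'].astype(int)
print('cup region diff',abs(c-p)[175:320,290:395].mean(), (abs(c-p)[175:320,290:395].max(-1)>40).sum())
slate('s11'); print(workorder.hand_in())"
```

```text
cup region diff 4.108615216201423 159
lean deg 15.9 yaw 0.2 face foot -0.1009 b [-0.058  0.053]
the job is handed in; nothing more can be done
None
```

The job is handed in with no verdict returned: five cups hang one per peg, the slate leans about 16° against the steel knock box front, square and central, and the bystanders read unmoved; the last cup-stillness check was not fully clear (159 pixels changed, perhaps from the moving arm).

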